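# Put the tealight holder away in the lidded chest

## Robot

A 6-joint arm with a two-finger parallel gripper is mounted at the origin on the work surface. World frame = base frame: x ahead of the robot, y to its left, z up, the work surface at z = 0. Lengths are in m, angles in rad, forces in N, time in s.
With the tool pointing down it reaches from about 0.375 to 0.925 m from the base axis. Payload 5.7 kg.
Tool frame: the origin (TCP) lies on the centre line of the jaws, within the pads' length; the fingertips stand 22 mm ahead of it and the grasp point (between the pads) lies 3 mm ahead of it; z points along the fingers, y is the line along which they close (so a half turn about z gives the same grasp; the last joint's range is limited). The gripper opens to 85 mm and grips with 20 to 120 N. Pads are 22 mm wide; open, the fingers measure 114 mm over their backs; the gripper's body (76 mm by 85 mm) begins 54 mm behind the grasp point. The pads swing forward as they close: fully open they stand 13 mm farther back than shut.
Start: joints at [-1.387, 0.359, 1.51, -0, 1.272, -0.115], TCP at [0.177, -0.573, 0.218] pointing down, gripper open.
Joint ranges: [-2.97, 2.97], [-1.01, 2.36], [0.21, 2.38], [-0.96, 4.11], [0.2, 2.71], [-2.98, 2.98]. Speed limits (rad/s): [2.39, 2.39, 3.14, 3.14, 3.14, 3.14].

## Interface

Orientations are given as a rotation vector (axis times angle).
In Python, from workcell import * gives the robot as it stands.
- The arm moves only by the tool arm_command, never from a script. Its arguments are lists of equal length, an entry for each row: "translation": the shift along the tool's x, y, z as a fraction of full scale, a list of three; "delta_rot": the turn, a rotation vector about the tool's x, y, z as a fraction of full scale, a list of three; "gripper": the opening, from 0 (shut) to 1 (fully open). A call has 1 to 5 rows; each row is the pose to reach, as a shift and turn from the pose commanded when the call began, along the tool's axes at that moment, turning the shorter way round; what a row does not reach only later rows make up. Full scale, the value 1, is 25 cm for a shift and 180 degrees for a turn. A row lasts 1/8 s, in which the tool goes at most 62.5 mm and 10.7 degrees, less where a joint would pass 70% of its speed; a pose out of reach is approached as far as the arm can. A call with a number of a shift or a turn outside -1 to 1 is refused whole. A call with a gripper value outside its range is refused whole. The fingers move at their own pace and stop on an object; "newtons" is the grip in N (left out, the last holds). Time passes only in rows, so rows that repeat a pose let the fingers close. It gives the time, the measured TCP pose, the force, the opening and the grip force at its end, in the units of the state.
- get_obs(): the state, without advancing time (a new reading comes with each control period).
- grab_frame(name): name is "scene" or "top" or "wrist"; returns the picture (400x640x3 uint8, blue, green, red); there is no depth.
- camera_model(name): a dict with "K" (3x3 intrinsics, pixels), "eye" and "rotation" of the camera in the world; the wrist camera has in their place "hand_eye" (4x4, takes a point from camera to tool coordinates, whose origin is the TCP and whose axes are the flange's). Camera axes: x right, y down, z forward; pixel columns grow to the right and rows downward; lengths in m; the calibration is good to about 2 mm. A picture is of the moment at which its call begins: read the wrist's pose just before it. camera_model takes no time and is no camera call.
- finish_job(): hands the job in; it is judged then, once.
Trained networks look in the newest picture that a camera, given by its name, has taken for a name from the list of things; names that differ only in an ending like _2 or _b are one class to them, and where a whole thing is asked for, a point or a joint stands for the part that bears it (a point fixed in the world has none). Each returns a list of dicts, best first, with "confidence" (0 to 1); they miss things now and then, are a little off and sometimes report something else, mostly with a low value. They report only what shows in the picture. A call takes as long as a camera call. They do not tell look-alikes from the thing itself.
- search_frame(label, camera): "position" ([column, row] in pixels, amid what is visible of it).
- silhouettes(label, camera): "pixels" (400x640 bool, what is visible of it) and "position" ([column, row] in pixels, amid what is visible of it).
The state is a dict: "clock": time; "joint_pos": joint angles; "qvel": joint speeds; "tau": joint torques, N m; "tool_pos": TCP position; "eef_rot": TCP orientation; "contact_force": force on the tool from outside, world axes, zero at the start; "ft_torque": the same for the moment, N m; "gripper_width": finger opening in m; "gripper_force": force on a finger pad.
Only numpy, scipy, OpenCV 4.12 (cv2) and the standard library are available. Lean on these libraries where they do the work, as an engineer would, in place of code of your own. Each camera call takes 0.05 s, during which the arm holds its last target. There are 200 camera calls.

## Task

Put the white ceramic tealight holder away in the wooden chest: first push the chest's little front door fully shut so that its catch clicks, then lift the lid right back until it rests on its stop by itself, and last stand the holder upright on the floor of the top compartment, set down gently. Leave the lid open and do not disturb or knock over any of the other things.

Things in the scene. Friction and masses are not known exactly. Their poses are not given: they have to be found in the camera images.
- chest: Wooden chest, fixed: 160 deep (x) x 220 wide (y) x 140 mm high without lid. Origin under its centre; +x to the back (lid hinge), front faces -x, to the robot. Walls 8 mm. Upper part: one open well under the lid, inside 144 x 204 mm, floor 85 mm up (rim 140). Below, in the left (+y) half of the front: a small hinged door, flush when shut.
- lid (a joint): Angle of the chest's lid: 0 shut, 1.85 rad resting on its stop (leaning back 16 degrees past upright). It weighs about 0.35 kg and falls shut by itself until it is past upright (1.57); after that it sinks onto the stop. Light damped hinge, no latch.
- lid_hinge (a point): Middle of the lid's hinge line (parallel to chest y): 80 mm behind the chest's centre, 140 mm above its underside. Does not move with the lid.
- lid_lip (a point): Middle of the lid's lower front edge, 185 mm from the hinge line; moves with the lid. The lid is a plain 12 mm board, 224 mm wide, with no knob: it overhangs the chest's front face by 25 mm along its whole width, a lip to lift from beneath (underside 140 mm up when shut).
- door (a joint): Angle of the chest's front door: 0 shut, grows as it swings out to the robot, to 1.7. Vertical hinge at its left (chest +y) end: at 1.57 it sticks out to chest -x, outer face towards chest +y. Stays where left. A sprung ball catch resists from 0.11 rad with a few newtons at the free edge and snaps it home below 0.04 rad.
- door_hinge (a point): The door's hinge axis at the door's mid-height, on the outer face: 80 mm in front of and 99 mm left (+y) of the chest's centre, 40 mm up. The door is a plain 12 mm panel 109 mm long and 60 mm high (10 to 70 mm above the table), no handle, only a flat brass disc.
- door_edge (a point): Free end of the door on its outer face, mid-height, 109 mm from the hinge; moves with the door.
- tower: Rattan stand of two open trays, fixed; origin under its centre, front faces its -x. Lower tray 230 deep (x -110 to 120) x 280 wide, floor 30 mm up, rim 15 mm above that. Upper tray set back: x 0 to 120, underside 250, floor 260, rim 285 mm up. 12 mm posts at x 114 and 30, y +-136, full height. Front and sides open between the trays.
- holder: White ceramic tealight holder, a plain upright cylinder 62 mm in diameter, 75 mm high, about 0.3 kg, hollow at the top (30 mm deep). Origin at the centre of its underside, z up. Stands on the tower's lower tray, partly beneath the upper tray, on the left or the right.
- squeezer: Bystander: grey plastic hand grip, a V of two handles joined by a steel coil, 120 long x 76 wide x 25 mm high, lying along x beside the holder on the lower tray. Origin centre of underside.
- glass_bowl: Bystander: glass bowl, 90 mm across, 50 mm high, on the upper tray. Origin centre of underside.
- mala_box: Bystander: small closed dark wooden box 74 x 104 x 57 mm on the upper tray. Origin centre of underside.
- cork_brick: Bystander: cork brick 150 (x) x 70 (y) x 50 mm high, lying between chest and tower. Origin centre of underside.
- flask: Bystander: steel drinking flask, 64 mm in diameter, 200 mm high, behind the cork brick. Origin centre of underside.
- plant_pot: Bystander: empty terracotta pot, 100 mm across, 90 mm high, off to the right. Origin centre of underside.
Things that resemble listed ones, but are neither listed nor needed, are in the scene too. What is shaped like the holder but purple is not meant.

How it is judged:
By the outcome, as a careful person would: the job done as asked, in the order asked, and still so for the second after the job is handed in, with the robot touching nothing.
It also fails if it takes over 72 s, if anything falls off the work surface, if the arm or the gripper's body presses on something with over 40 N, if the wrist force passes 120 N, or if a joint passes its speed limit or range.

## Working session

There is one attempt and no reset: what is moved stays moved. The work goes in short steps, Python scripts to look and compute and a tool call to move; the robot and the scene stay as the last step left them, time stands still between calls to the robot, and variables do not carry over. Pictures are saved under pics/ and viewed, at most 10 in all, crops included, and the job is handed in when it is done.

Besides the shell and the picture viewer there is one more tool, called after "Request:" as name(argument=value, ...) on one line, values as JSON. arm_command: Moves the arm, as the interface text tells. Shift numbers are shares of 25 cm and turn numbers shares of 180 degrees, none past 1 either way. Its arguments: {"type":"object","properties":{"translation":{"type":"array"},"delta_rot":{"type":"array"},"gripper":{"type":"array"},"newtons":{"type":"number"}},"required":["translation","delta_rot","gripper"]}

```bash
mkdir -p pics; ls; cat > a.py <<'E'
from workcell import *
import cv2,numpy as np
E
python3 - <<'E'
from a import *
a=grab_frame("scene");b=grab_frame("top")
cv2.imwrite("pics/s.png",a);cv2.imwrite("pics/t.png",b)
for c in("scene","top"):
    m=camera_model(c);print(c,np.round(m["K"],1).tolist(),np.round(m["eye"],3),np.round(m["rotation"],3).tolist())
    for n in("chest","lid","door","tower","holder","squeezer","glass_bowl","mala_box","cork_brick","flask","plant_pot","lid_lip","door_edge"):
        print(c,n,[(np.round(d["position"]).tolist(),round(d["confidence"],2)) for d in search_frame(n,c)])
print(get_obs())
E
```

```text
pics
scene [[378.5, 0.0, 318.2], [0.0, 378.5, 196.6], [0.0, 0.0, 1.0]] [ 0.925 -0.529  1.147] [-2.495, -0.834, 0.222]
scene chest [([282.0, 249.0], 0.68)]
scene lid [([280.0, 240.0], 0.96)]
scene door []
scene tower [([381.0, 153.0], 0.93)]
scene holder [([332.0, 119.0], 0.67), ([394.0, 122.0], 0.6), ([357.0, 107.0], 0.57)]
scene squeezer [([395.0, 121.0], 0.65), ([362.0, 166.0], 0.58)]
scene glass_bowl [([396.0, 122.0], 0.77)]
scene mala_box [([409.0, 97.0], 0.78), ([281.0, 246.0], 0.5), ([382.0, 150.0], 0.16)]
scene cork_brick [([331.0, 205.0], 0.63)]
scene flask [([377.0, 226.0], 0.97)]
scene plant_pot [([209.0, 311.0], 0.91)]
scene lid_lip [([282.0, 238.0], 0.78), ([332.0, 205.0], 0.42)]
scene door_edge []
top [[386.1, 0.0, 311.4], [0.0, 386.1, 199.0], [0.0, 0.0, 1.0]] [ 0.41  -0.044  1.355] [-2.158, 2.146, -0.17]
top chest [([371.0, 206.0], 0.72)]
top lid [([366.0, 204.0], 0.61)]
top door [([343.0, 247.0], 0.57), ([444.0, 219.0], 0.57)]
top tower [([215.0, 190.0], 0.94)]
top holder [([203.0, 260.0], 0.84), ([170.0, 254.0], 0.71), ([197.0, 200.0], 0.65), ([370.0, 202.0], 0.27)]
t
[... 410 characters left out ...]
 1.4, 'joint_pos': array([-1.38711284e+00,  3.58824391e-01,  1.51038310e+00, -6.08160946e-06,
        1.27253825e+00, -1.15145780e-01]), 'qvel': array([-2.78625792e-03,  1.30842217e-03, -1.53185360e-03, -5.13359220e-05,
        1.31595778e-03, -2.05044109e-04]), 'tau': array([-8.19725246e-04, -5.27582324e+01, -2.79042578e+01, -2.34014415e-04,
        1.71904387e-03,  1.65232291e-05]), 'tool_pos': array([ 0.17659826, -0.57338275,  0.21805869]), 'eef_rot': array([-3.10643872e+00, -4.67635352e-01,  1.73637622e-05]), 'contact_force': array([0.17411735, 0.33520537, 0.01562394]), 'ft_torque': array([ 0.03298477,  0.03565448, -0.02446989]), 'gripper_force': 0.0, 'gripper_width': 0.0851643564800487}
```

```bash
python3 - <<'E'
import cv2,numpy as np
b=cv2.imread("pics/t.png")[110:300,120:480]
cv2.imwrite("pics/t2.png",cv2.resize(b,(800,422),interpolation=cv2.INTER_CUBIC))
b=cv2.imread("pics/s.png")[70:350,170:480]
cv2.imwrite("pics/s2.png",cv2.resize(b,(664,600),interpolation=cv2.INTER_CUBIC))
E
```

```text
(no output)
```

View pics/t2.png

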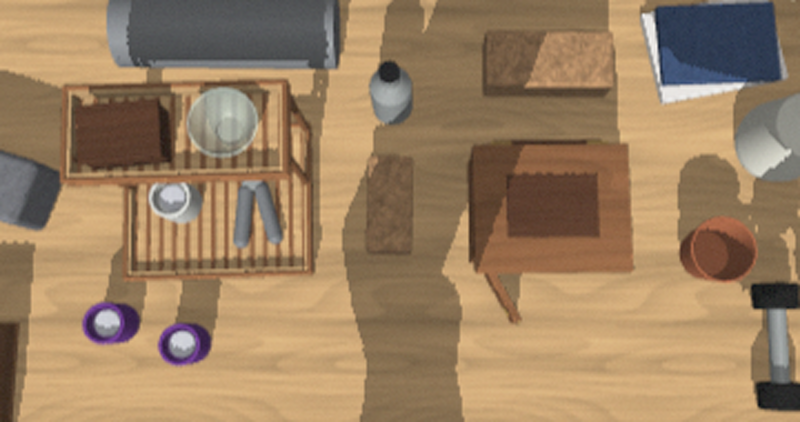

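View pics/s2.png

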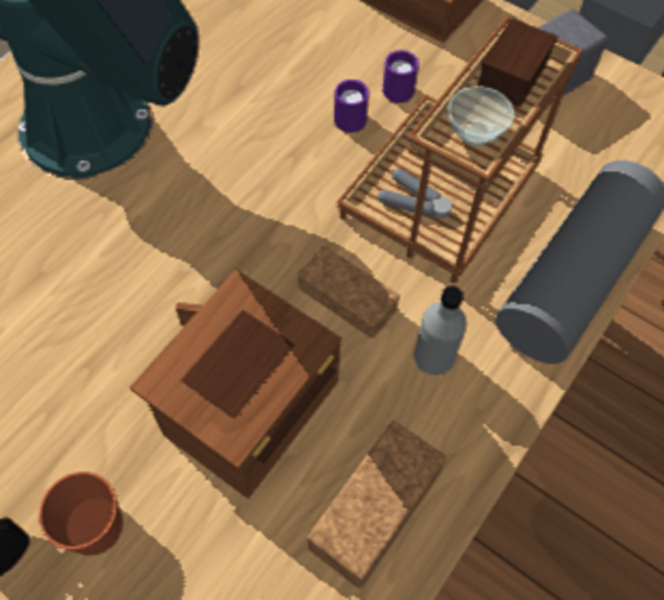

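The top view shows the chest with its door ajar (free edge at about px 352,254), the white holder at px (197,200) half under the upper tray, the squeezer to its right, and two purple look-alikes in front. I'll fit the poses to the masks.

```bash
cat > a.py <<'E'
from workcell import *
import cv2,numpy as np,itertools
from scipy.spatial.transform import Rotation as R
from scipy.optimize import minimize
CM={c:camera_model(c) for c in("scene","top")}
def proj(P,c):
    m=CM[c];r=R.from_rotvec(m["rotation"]).as_matrix() if np.size(m["rotation"])==3 else m["rotation"]
    q=(np.asarray(P)-m["eye"])@r; q=q@np.asarray(m["K"]).T; return q[:,:2]/q[:,2:]
def ray(px,c,z):
    m=CM[c];r=R.from_rotvec(m["rotation"]).as_matrix()
    d=r@np.linalg.inv(m["K"])@[px[0],px[1],1]; e=np.asarray(m["eye"]); return e+d*(z-e[2])/d[2]
def box(x0,x1,y0,y1,z0,z1): return np.array(list(itertools.product((x0,x1),(y0,y1),(z0,z1))))
def place(P,p): 
    return np.asarray(P)@R.from_euler('z',p[2]).as_matrix().T+[p[0],p[1],0]
def hullmask(P,c,s=4):
    im=np.zeros((400*s,640*s),np.uint8)
    h=cv2.convexHull((proj(P,c)*s+s/2-.5).astype(np.float32)).astype(np.int32)
    cv2.fillConvexPoly(im,h,255); return cv2.resize(im,(640,400),interpolation=cv2.INTER_AREA)/255.
def hullof(m):
    cs=np.argwhere(m)[:,::-1].astype(np.int32);im=np.zeros((400,640),np.uint8);cv2.fillConvexPoly(im,cv2.convexHull(cs),1);return im.astype(float)
def fit(P,masks,p0):
    f=lambda p:sum(1-np.minimum(a,m).sum()/np.maximum(a,m).sum() for c,m in masks.items() for a in[hullmask(place(P,p),c)])
    r=minimize(f,p0,method="Nelder-Mead",options=dict(initial_simplex=np.array(p0)+np.vstack([np.zeros(3),np.diag([.02,.02,.1])]),xatol=2e-4,fatol=1e-5))
    return r.x,r.fun
E
python3 - <<'E'
from a import *
grab_frame("scene");grab_frame("top")
S={}
for c in CM:
    for n in("lid","chest","tower","door","holder","squeezer"):
        s=silhouettes(n,c);S[c,n]=s
        print(c,n,[(np.round(d["position"]).tolist(),round(d["confidence"],2),int(d["pixels"].sum())) for d in s[:3]])
LID=box(-.105,.08,-.112,.112,.14,.152)
CH=np.vstack([LID,box(-.08,.08,-.11,.11,0,.14)])
TOW=np.vstack([box(-.11,.12,-.14,.14,0,.045),box(0,.12,-.14,.14,.25,.285)])
g=lambda n:{c:hullof(S[c,n][0]["pixels"]) for c in CM if S[c,n]}
c0=ray((367,204),"top",.15)
for n,P,p0 in(("lid",LID,[c0[0],c0[1],0]),("chest",CH,[c0[0],c0[1],0]),("tower",TOW,[*ray((215,190),"top",.1)[:2],0])):
    m=g(n);print(n,fit(P,m,p0)); 
    for c in m: print(c,fit(P,{c:m[c]},p0))
print("holder top",ray((197.4,199.6),"top",.105))
for d in S["top","holder"]:
    y,x=np.nonzero(d["pixels"]);print(x.min(),x.max(),y.min(),y.max())
print("door edge px",ray((352.5,254),"top",.07),"brick",ray((292,201),"top",.05))
for n,c,z in(("flask","top",.2),("plant_pot","top",.09),("squeezer","top",.05),("glass_bowl","top",.3)):
    d=search_frame(n,c)[0];print(n,ray(d["position"],c,z))
E
```

```text
scene lid [([277.0, 241.0], 0.67, 4619)]
scene chest [([282.0, 249.0], 0.76, 5995)]
scene tower [([382.0, 150.0], 0.56, 4710)]
scene door [([330.0, 207.0], 0.72, 1057), ([256.0, 216.0], 0.63, 83)]
scene holder [([333.0, 121.0], 0.82, 346), ([356.0, 105.0], 0.69, 372), ([278.0, 238.0], 0.2, 4666)]
scene squeezer [([364.0, 165.0], 0.66, 311)]
top lid [([366.0, 202.0], 0.97, 4068), ([441.0, 220.0], 0.21, 804)]
top chest [([369.0, 203.0], 0.65, 4486)]
top tower [([215.0, 192.0], 0.74, 5880)]
top door []
top holder [([196.0, 198.0], 0.75, 331), ([204.0, 260.0], 0.65, 352), ([170.0, 256.0], 0.57, 387)]
top squeezer [([232.0, 206.0], 0.95, 401), ([344.0, 244.0], 0.31, 98)]
lid (array([ 0.5877419 , -0.23875003,  0.00979836]), np.float64(0.04189953426377069))
scene (array([ 0.58787828, -0.23944547,  0.00809348]), np.float64(0.021728969703221024))
top (array([ 0.58764495, -0.23866088,  0.01300967]), np.float64(0.017978610961463137))
chest (array([ 0.58701531, -0.23795139,  0.02178843]), np.float64(0.24534931835162188))
scene (array([ 0.58775792, -0.23832458,  0.01383035]), np.float64(0.060581008110201506))
top (array([ 0.58519854, -0.23876781,  0.0152483 ]), np.float64(0.1814854120948305))
tower (array([0.59403118, 0.26226065, 0.03557321]), np.float64(0.061093117745740666))
scene (array([0.59267101, 0.26354373, 0.02590699]), np.float64(0.02613143537804441))
top (array([0.5958263 , 0.26214019, 0.04721619]), np.float64(0.02986465412356243))
holder top [0.58775861 0.31179302 0.105     ]
187 210 192 209
192 214 255 273
157 182 246 263
door edge px [ 0.41494194 -0.19664852  0.07      ] brick [0.59296824 0.00577959 0.05      ]
flask [7.25713610e-01 8.16665862e-05 2.00000000e-01]
plant_pot [ 0.52477099 -0.48941943  0.09      ]
squeezer [0.5764449  0.21445874 0.05      ]
glass_bowl [0.65499113 0.20550955 0.3       ]
```

```bash
cat >> a.py <<'E'
def Rt(pitch,yaw):
    p,w=np.radians([pitch,yaw]); z=np.array([np.cos(p)*np.cos(w),np.cos(p)*np.sin(w),-np.sin(p)])
    y=np.array([np.sin(w),-np.cos(w),0]); return np.column_stack([np.cross(y,z),y,z])
def plan(rows,ahead=.022):
    "rows: (point ahead of TCP by `ahead`, pitch below horizontal deg, yaw deg) -> fractions"
    o=get_obs();R0=R.from_rotvec(o["eef_rot"]).as_matrix();t0=o["tool_pos"]
    print("t",round(o["clock"],2),"tip",np.round(t0+R0[:,2]*ahead,4),"z",np.round(R0[:,2],3),"F",np.round(o["contact_force"],1),"j",np.round(o["joint_pos"],3).tolist(),"w",round(o["gripper_width"],4))
    np.savetxt(f"pics/o{o['clock']:.2f}.txt",np.r_[o["joint_pos"],t0,o["eef_rot"]])
    for p,e,w in rows:
        Rn=Rt(e,w);t=np.array(p)-Rn[:,2]*ahead
        print(np.round(R0.T@(t-t0)/.25,3).tolist(),np.round(R.from_matrix(R0.T@Rn).as_rotvec()/np.pi,3).tolist(),np.round(np.linalg.norm(t-t0)*1000))
E
python3 - <<'E'
from a import *
print(np.round(camera_model("wrist")["hand_eye"],3))
plan([([.28,-.40,.28],75,0),([.38,-.2,.28],60,-10)])
E
```

```text
[[-0.001 -0.966 -0.26   0.065]
 [ 1.    -0.001 -0.     0.001]
 [ 0.    -0.26   0.966 -0.155]
 [ 0.     0.     0.     1.   ]]
t 2.3 tip [ 0.1766 -0.5734  0.1961] z [-0.  0. -1.] F [-0.6  0.2 -0.4] j [-1.387, 0.359, 1.51, -0.0, 1.272, -0.115] w 0.0856
[0.578, -0.548, -0.333] [-0.012, 0.083, 0.095] 216.0
[1.178, -1.208, -0.324] [-0.039, 0.164, 0.147] 430.0
```

Request:
arm_command(translation=[[0.15, -0.14, -0.08], [0.3, -0.28, -0.17], [0.45, -0.42, -0.25], [0.58, -0.55, -0.33], [0.58, -0.55, -0.33]], delta_rot=[[0, 0.02, 0.02], [-0.01, 0.04, 0.05], [-0.01, 0.06, 0.07], [-0.012, 0.083, 0.095], [-0.012, 0.083, 0.095]], gripper=[0, 0, 0, 0, 0])

```text
clock: 2.92
tool_pos: [0.2751, -0.3971, 0.3019]
eef_rot: [-3.114, 0.0, -0.413]
contact_force: [-0.8, -1.2, 0.4]
gripper_width: 0.0001
gripper_force: 0.0
```

```bash
python3 - <<'E'
from a import *
plan([([.38,-.2,.28],60,-10)])
E
```

```text
t 2.92 tip [ 0.2808 -0.3971  0.2807] z [ 0.261  0.    -0.965] F [-0.8 -1.2  0.4] j [-1.316, 0.047, 1.739, 0.265, 1.297, 0.19] w 0.0001
[0.36, -0.796, 0.11] [-0.021, 0.083, 0.051] 220.0
```

Request:
arm_command(translation=[[0.09, -0.2, 0.03], [0.18, -0.4, 0.06], [0.27, -0.6, 0.08], [0.36, -0.8, 0.11], [0.36, -0.8, 0.11]], delta_rot=[[-0.005, 0.02, 0.012], [-0.01, 0.04, 0.025], [-0.015, 0.06, 0.038], [-0.021, 0.083, 0.051], [-0.021, 0.083, 0.051]], gripper=[0, 0, 0, 0, 0])

```text
clock: 3.55
tool_pos: [0.3681, -0.195, 0.2959]
eef_rot: [2.986, -0.256, 0.798]
contact_force: [-0.2, -0.1, -0.5]
gripper_width: -0.0001
gripper_force: 0.0
```

```bash
python3 - <<'E'
from a import *
plan([([.36,-.13,.2],45,-10),([.36,-.13,.12],35,-10)])
E
```

```text
t 3.55 tip [ 0.379  -0.1968  0.2769] z [ 0.492 -0.081 -0.867] F [-0.2 -0.1 -0.5] j [-1.031, -0.254, 2.104, 0.472, 0.99, 0.508] w -0.0001
[-0.281, -0.25, 0.211] [-0.002, 0.084, 0.0] 108.0
[-0.454, -0.249, 0.493] [-0.002, 0.139, 0.0] 179.0
```

```bash
cat >> a.py <<'E'
import glob
from scipy.optimize import least_squares
Y=lambda a:R.from_euler('y',a).as_matrix()
Z=lambda a:R.from_euler('z',a).as_matrix()
def fk(j,k):
    a1,s,h,L1,e,L2,d=k
    W=Z(j[0])@Y(j[1]+j[2])@Z(j[3])@Y(j[4])@Z(j[5])
    p=Z(j[0])@(np.array([a1,s,h])+Y(j[1])@[0,0,L1]+Y(j[1]+j[2])@[e,0,L2])+W[:,2]*d
    return p,W
def calib():
    D=[np.loadtxt(f) for f in glob.glob("pics/o*.txt")]
    f=lambda k:np.concatenate([fk(d[:6],k)[0]-d[6:9] for d in D]+[.01*(k-[0,0,.3,.4,0,.4,.2])*.1])
    r=least_squares(f,[0,0.07,.3,.4,0,.4,.2]);return r.x,np.abs(r.fun[:-7]).max(),D
LO=np.array([-2.97,-1.01,.21,-.96,.2,-2.98]);HI=np.array([2.97,2.36,2.38,4.11,2.71,2.98])
def ik(tip,pitch,yaw,k,C,j0,ahead=.022):
    Rn=Rt(pitch,yaw);t=np.array(tip)-Rn[:,2]*ahead
    def f(j):
        p,W=fk(j,k);return np.r_[(p-t)*5,R.from_matrix((W@C).T@Rn).as_rotvec()]
    r=least_squares(f,np.clip(j0,LO+.01,HI-.01),bounds=(LO,HI));return r.x,np.linalg.norm(r.fun)
E
python3 - <<'E'
from a import *
k,e,D=calib();print(np.round(k,4),e)
Cs=[fk(d[:6],k)[1].T@R.from_rotvec(d[9:]).as_matrix() for d in D];print(np.round(Cs,3).tolist())
C=Cs[0];j0=get_obs()["joint_pos"]
for n,tip in(("door0",[.41,-.15,.04]),("door1",[.505,-.226,.04]),("lip",[.50,-.24,.11]),("lid",[.67,-.24,.28]),("hold",[.6,.312,.075]),("place",[.6,-.24,.13])):
    for pi in(20,35,45,55):
        print(n,pi,[(y,*np.round(x,2).tolist(),round(e,3)) for y in(-25,-5,15) for x,e in[ik(tip,pi,y,k,C,j0)] if e<.01])
E
```

```text
[-0.      0.0689  0.2665  0.6111  0.1122  0.4336  0.3859] 1.2775808375387054e-06
[[[0.0, -1.0, -0.0], [1.0, 0.0, 0.0], [-0.0, -0.0, 1.0]], [[0.0, -1.0, 0.0], [1.0, 0.0, 0.0], [-0.0, 0.0, 1.0]], [[0.0, -1.0, -0.0], [1.0, 0.0, 0.0], [-0.0, -0.0, 1.0]]]
door0 20 []
door0 35 []
door0 45 []
door0 55 []
door1 20 [(15, -1.37, 1.01, 2.27, 1.56, 1.22, -1.72, np.float64(0.0))]
door1 35 [(15, -1.23, 0.74, 2.28, 1.56, 0.96, -1.42, np.float64(0.0))]
door1 45 [(15, -1.11, 0.59, 2.23, 1.44, 0.77, -1.11, np.float64(0.0))]
door1 55 [(-25, -0.63, 0.44, 2.33, 2.7, 0.26, -1.3, np.float64(0.0)), (-5, -0.85, 0.45, 2.29, 1.71, 0.41, -0.82, np.float64(0.0)), (15, -0.97, 0.48, 2.16, 1.17, 0.63, -0.68, np.float64(0.0))]
lip 20 [(15, -1.4, 0.81, 2.27, 1.46, 1.23, -1.5, np.float64(0.0))]
lip 35 [(15, -1.26, 0.54, 2.24, 1.37, 0.99, -1.13, np.float64(0.0))]
lip 45 [(-5, -1.02, 0.36, 2.35, 1.72, 0.61, -0.94, np.float64(0.0)), (15, -1.14, 0.41, 2.17, 1.2, 0.84, -0.8, np.float64(0.0))]
lip 55 [(-5, -0.89, 0.27, 2.21, 1.15, 0.47, -0.23, np.float64(0.0)), (15, -1.0, 0.33, 2.09, 0.93, 0.75, -0.4, np.float64(0.0))]
lid 
[... 913 characters left out ...]
 2.16, 3.59, 0.33, -1.85, np.float64(0.0))]
hold 55 []
place 20 [(15, -1.14, 0.74, 2.17, 1.65, 1.19, -1.32, np.float64(0.0))]
place 35 [(-25, -0.54, 0.47, 2.35, 3.0, 0.65, -1.52, np.float64(0.0)), (-5, -0.87, 0.48, 2.29, 2.09, 0.73, -1.18, np.float64(0.0)), (15, -1.03, 0.52, 2.1, 1.46, 0.91, -0.92, np.float64(0.0))]
place 45 [(-25, -0.53, 0.34, 2.21, 2.82, 0.21, -1.32, np.float64(0.0)), (-5, -0.78, 0.36, 2.17, 1.66, 0.47, -0.63, np.float64(0.0)), (15, -0.93, 0.43, 2.02, 1.2, 0.78, -0.56, np.float64(0.0))]
place 55 [(-25, -0.52, 0.3, 2.05, 0.25, 0.2, 1.26, np.float64(0.01)), (-5, -0.7, 0.32, 2.03, 0.91, 0.43, 0.19, np.float64(0.0)), (15, -0.82, 0.38, 1.92, 0.86, 0.73, -0.14, np.float64(0.0))]
```

```bash
cat >> a.py <<'E'
K=np.array(calib()[0]);C=np.array([[0,-1,0],[1,0,0],[0,0,1.]])
def scan(tip,pitches,yaws,ahead=.022):
    j0=get_obs()["joint_pos"]
    for pi in pitches:
        o=[]
        for y in yaws:
            x,e=min((ik(tip,pi,y,K,C,s,ahead) for s in(j0,[-1,.4,2.1,1.3,.8,-.8],[.4,.4,2.1,.3,.8,1.2])),key=lambda q:q[1])
            if e<.003:o.append((y,*np.round(x,2).tolist()))
        print(pi,o)
CH=np.array([.5877,-.2388,.010])
def door(th,r,off,z):
    return place([[-.08-r*np.sin(th)-off*np.cos(th),.099-r*np.cos(th)+off*np.sin(th),z]],CH)[0]
E
python3 - <<'E'
from a import *
for th,off in((1.02,.035),(.6,.015),(.3,.01),(0.05,.003)):
    t=door(th,.09,off,.03);print(th,np.round(t,3));scan(t,(45,55,65,75,90),(0,15,30,45,60))
E
```

```text
1.02 [ 0.412 -0.159  0.03 ]
45 [(30, -1.28, 0.61, 2.31, 1.14, 0.86, -1.29), (45, -1.22, 0.62, 2.14, 0.88, 0.99, -1.16), (60, -1.13, 0.65, 1.98, 0.69, 1.14, -1.12)]
55 [(30, -1.12, 0.48, 2.28, 1.03, 0.73, -0.98), (45, -1.09, 0.51, 2.15, 0.8, 0.87, -0.95), (60, -1.03, 0.55, 2.02, 0.63, 1.01, -0.97)]
65 [(0, -0.83, 0.34, 2.38, 1.24, 0.33, -0.43), (15, -0.91, 0.36, 2.31, 0.98, 0.49, -0.49), (30, -0.94, 0.39, 2.23, 0.79, 0.63, -0.57), (45, -0.94, 0.43, 2.13, 0.65, 0.77, -0.67), (60, -0.91, 0.46, 2.04, 0.53, 0.89, -0.77)]
75 [(0, -0.68, 0.32, 2.24, 0.42, 0.41, 0.52), (15, -0.73, 0.33, 2.2, 0.46, 0.51, 0.18), (30, -0.76, 0.35, 2.15, 0.45, 0.61, -0.09), (45, -0.77, 0.38, 2.1, 0.41, 0.7, -0.31), (60, -0.77, 0.4, 2.04, 0.36, 0.79, -0.51)]
90 [(0, -0.52, 0.38, 2.02, 0.0, 0.74, 1.05), (15, -0.52, 0.38, 2.02, 0.0, 0.74, 0.78), (30, -0.52, 0.38, 2.02, 0.0, 0.74, 0.52), (45, -0.52, 0.38, 2.02, 0.0, 0.74, 0.26), (60, -0.52, 0.38, 2.02, 0.0, 0.74, -0.0)]
0.6 [ 0.444 -0.207  0.03 ]
45 [(15, -1.25, 0.62, 2.35, 1.45, 0.79, -1.32), (30, -1.24, 0.62, 2.18, 1.09, 0.9, -1.13), (45, -1.19, 0.65, 2.01, 0.85, 
[... 2382 characters left out ...]
, (60, -0.97, 0.63, 1.76, 0.61, 1.12, -0.82)]
65 [(0, -0.79, 0.42, 2.14, 0.88, 0.4, -0.01), (15, -0.85, 0.45, 2.07, 0.79, 0.56, -0.2), (30, -0.88, 0.48, 1.98, 0.68, 0.72, -0.36), (45, -0.88, 0.52, 1.88, 0.58, 0.87, -0.51), (60, -0.87, 0.56, 1.78, 0.49, 1.01, -0.65)]
75 [(0, -0.68, 0.42, 2.0, 0.32, 0.54, 0.63), (15, -0.72, 0.44, 1.96, 0.38, 0.63, 0.3), (30, -0.74, 0.46, 1.91, 0.38, 0.73, 0.02), (45, -0.75, 0.49, 1.85, 0.36, 0.82, -0.22), (60, -0.75, 0.51, 1.79, 0.32, 0.92, -0.43)]
90 [(0, -0.56, 0.49, 1.78, 0.0, 0.86, 1.01), (15, -0.56, 0.49, 1.78, 0.0, 0.86, 0.75), (30, -0.56, 0.49, 1.78, 0.0, 0.86, 0.49), (45, -0.56, 0.49, 1.78, -0.0, 0.86, 0.23), (60, -0.56, 0.49, 1.78, -0.0, 0.86, -0.03)]
```

```bash
python3 - <<'E'
from a import *
t=door(1.02,.09,.035,.03)
plan([([.385,-.13,.15],60,20),(t,55,30)])
print(t)
E
```

```text
t 3.55 tip [ 0.379  -0.1968  0.2769] z [ 0.492 -0.081 -0.867] F [-0.2 -0.1 -0.5] j [-1.031, -0.254, 2.104, 0.472, 0.99, 0.508] w -0.0001
[-0.267, -0.244, 0.433] [0.081, 0.0, -0.144] 141.0
[-0.4, -0.136, 0.915] [0.117, 0.027, -0.187] 252.0
[ 0.41188403 -0.15883329  0.03      ]
```

Request:
arm_command(translation=[[-0.09, -0.08, 0.14], [-0.18, -0.16, 0.29], [-0.267, -0.244, 0.433], [-0.33, -0.19, 0.67], [-0.4, -0.136, 0.915]], delta_rot=[[0.03, 0, -0.05], [0.055, 0, -0.1], [0.081, 0, -0.144], [0.1, 0.014, -0.165], [0.117, 0.027, -0.187]], gripper=[0, 0, 0, 0, 0])

```text
clock: 4.18
tool_pos: [0.3986, -0.1663, 0.077]
eef_rot: [-2.781, -0.716, -0.865]
contact_force: [1.4, -0.5, 0.6]
gripper_width: -0.0003
gripper_force: 0.0
```

```bash
python3 - <<'E'
from a import *
f=grab_frame("scene")[150:300,190:350];g=grab_frame("top")[190:300,290:450]
cv2.imwrite("pics/d1.png",np.hstack([cv2.resize(f,(400,375)),cv2.resize(g,(400,375))]))
plan([(door(1.02,.09,.02,.03),55,30),(door(.8,.09,.012,.03),55,25),(door(.6,.09,.012,.03),50,20),(door(.4,.09,.012,.03),47,15),(door(.25,.09,.012,.03),45,15)])
E
```

```text
t 4.28 tip [ 0.4079 -0.1597  0.0534] z [ 0.492  0.278 -0.825] F [ 0.8  0.9 -0.3] j [-1.124, 0.406, 2.27, 0.949, 0.767, -0.85] w -0.0001
[-0.037, 0.066, 0.088] [0.002, 0.003, -0.009] 29.0
[-0.032, 0.173, 0.09] [-0.014, 0.003, 0.014] 49.0
[-0.024, 0.238, 0.1] [-0.031, 0.031, 0.036] 65.0
[-0.002, 0.298, 0.118] [-0.05, 0.048, 0.057] 80.0
[0.022, 0.342, 0.136] [-0.051, 0.059, 0.056] 92.0
```

View pics/d1.png

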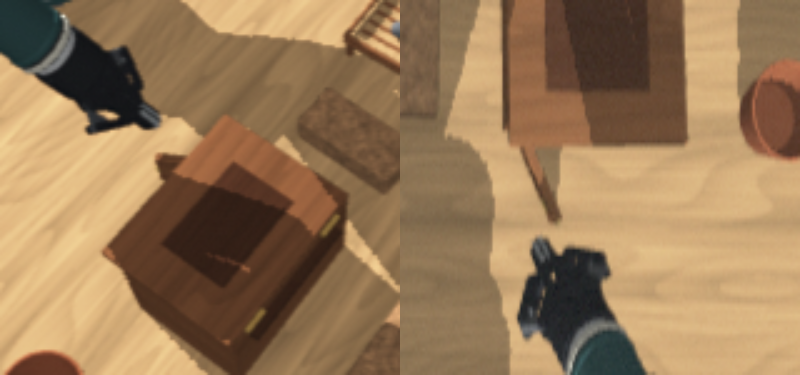

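```bash
python3 - <<'E'
from a import *
o=get_obs();z=R.from_rotvec(o["eef_rot"]).as_matrix()[:,2];t=o["tool_pos"]
print(proj([t+.022*z,t,[.415,-.1966,.07]],"top"),np.round(t+.022*z,3))
h=door(0,0,0,.07);print("hinge px",proj([h,door(1.02,.109,0,.07)],"top"),h)
E
```

```text
[[340.87110237 256.08967679]
 [343.23890828 259.43831763]
 [352.48513285 253.98215324]] [ 0.408 -0.16   0.053]
hinge px [[335.41803251 226.09531025]
 [353.08557024 254.16601605]] [ 0.50671402 -0.14060494  0.07      ]
```

```bash
python3 - <<'E'
from a import *
o=get_obs();Rm=R.from_rotvec(o["eef_rot"]).as_matrix();t=o["tool_pos"]
for a in(.022,0,-.05): print(a,[proj([t+a*Rm[:,2]],c).round(1).tolist() for c in CM])
g=grab_frame("top")[235:285,320:400];f=grab_frame("scene")[180:230,220:300]
cv2.imwrite("pics/d2.png",np.hstack([cv2.resize(g,(400,250),interpolation=cv2.INTER_NEAREST),cv2.resize(f,(400,250),interpolation=cv2.INTER_NEAREST)]))
E
```

```text
0.022 [[[259.1, 204.8]], [[340.9, 256.1]]]
0 [[[254.6, 201.7]], [[343.2, 259.4]]]
-0.05 [[[244.0, 194.3]], [[348.9, 267.4]]]
```

View pics/d2.png

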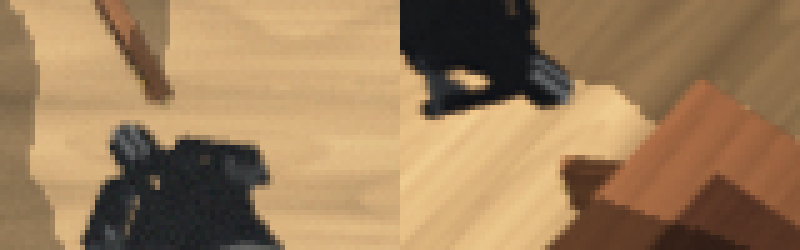

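```bash
python3 - <<'E'
from a import *
plan([(door(1.02,.09,.02,.03),55,30),(door(.8,.09,.015,.03),55,25),(door(.6,.09,.012,.03),50,20),(door(.4,.09,.012,.03),47,15),(door(.25,.09,.012,.03),45,15)])
print(get_obs()["qvel"])
E
```

```text
t 4.38 tip [ 0.4084 -0.1576  0.0597] z [ 0.496  0.273 -0.824] F [0.2 0.3 0.1] j [-1.122, 0.387, 2.274, 0.946, 0.771, -0.84] w -0.0001
[-0.056, 0.073, 0.106] [0.004, 0.003, -0.008] 35.0
[-0.054, 0.168, 0.106] [-0.012, 0.003, 0.015] 52.0
[-0.044, 0.245, 0.119] [-0.03, 0.031, 0.036] 69.0
[-0.021, 0.304, 0.138] [-0.048, 0.047, 0.057] 84.0
[0.002, 0.348, 0.156] [-0.049, 0.058, 0.057] 95.0
[ 0.01652702 -0.13647104  0.02861564 -0.00328811  0.01383235  0.00604488]
```

```bash
python3 - <<'E'
from a import *
for _ in range(4): grab_frame("top")
o=get_obs();print(o["clock"],np.abs(o["qvel"]).max())
Rm=R.from_rotvec(o["eef_rot"]).as_matrix();t=o["tool_pos"];print("tcp",t,"z",Rm[:,2])
for c,fn in(("top","pics/t.png"),("scene","pics/s.png")):
    f=grab_frame(c);g=cv2.imread(fn)
    d=(np.abs(f.astype(int)-g).sum(2)>60)&(f.max(2)<110)
    p0=proj([t],c)[0];p1=proj([t+.022*Rm[:,2]],c)[0];u=(p1-p0)/np.linalg.norm(p1-p0);n=np.array([-u[1],u[0]])
    q=np.argwhere(d)[:,::-1]-p0;a=q@u;b=q@n;L=np.linalg.norm(p1-p0);ok=(np.abs(b)<9)&(np.abs(a)<25)
    for lo in range(-9,9,2):
        k=ok&(b>=lo)&(b<lo+2);print(c,lo,a[k].max().round(1) if k.any() else None,end=" ; ")
    print("tip at",L)
E
```

```text
4.575 0.013595006937324324
tcp [ 0.39829532 -0.16386134  0.0816793 ] z [ 0.50003265  0.26526443 -0.82437985]
top -9 -8.8 ; top -7 -9.1 ; top -5 -3.6 ; top -3 -1.6 ; top -1 -1.3 ; top 1 -1.9 ; top 3 -3.6 ; top 5 -10.2 ; top 7 -10.0 ; tip at 4.121819280871285
scene -9 -15.7 ; scene -7 -13.4 ; scene -5 -5.0 ; scene -3 -3.2 ; scene -1 -2.9 ; scene 1 -3.7 ; scene 3 -4.7 ; scene 5 13.5 ; scene 7 13.2 ; tip at 5.54952894776315
```

```bash
python3 - <<'E'
from a import *
o=get_obs()
Rm=R.from_rotvec(o["eef_rot"]).as_matrix();t=o["tool_pos"]
for c,fn in(("top","pics/t.png"),("scene","pics/s.png")):
    f=grab_frame(c);g=cv2.imread(fn)
    p0=proj([t],c)[0];p1=proj([t+.022*Rm[:,2]],c)[0];u=(p1-p0)/np.linalg.norm(p1-p0)
    L=np.linalg.norm(p1-p0)
    for a in range(-8,12): 
        x=(p0+u*a).round().astype(int);print(a,f[x[1],x[0]].tolist(),g[x[1],x[0]].tolist(),end="; ")
    print(c,L)
E
```

```text
-8 [63, 59, 57] [121, 167, 206]; -7 [73, 71, 69] [126, 175, 213]; -6 [55, 56, 54] [122, 171, 209]; -5 [57, 58, 55] [125, 170, 209]; -4 [63, 64, 61] [120, 166, 204]; -3 [63, 64, 61] [120, 166, 204]; -2 [55, 56, 52] [120, 167, 202]; -1 [59, 59, 58] [121, 169, 207]; 0 [108, 147, 176] [120, 169, 206]; 1 [124, 171, 210] [118, 165, 204]; 2 [119, 164, 203] [114, 159, 196]; 3 [119, 165, 202] [112, 156, 193]; 4 [111, 155, 189] [109, 149, 184]; 5 [109, 156, 188] [107, 149, 182]; 6 [113, 159, 195] [112, 155, 189]; 7 [117, 165, 199] [112, 156, 191]; 8 [119, 167, 203] [112, 156, 193]; 9 [117, 163, 200] [115, 160, 195]; 10 [121, 168, 205] [118, 164, 198]; 11 [121, 166, 202] [112, 159, 193]; top 4.1207015890447405
-8 [86, 86, 82] [129, 184, 225]; -7 [77, 75, 72] [128, 183, 223]; -6 [99, 97, 94] [125, 179, 220]; -5 [86, 84, 81] [120, 171, 211]; -4 [87, 84, 81] [110, 160, 198]; -3 [87, 84, 81] [110, 160, 198]; -2 [103, 119, 132] [108, 156, 195]; -1 [111, 150, 182] [107, 154, 192]; 0 [125, 179, 219] [115, 166, 206]; 1 [133, 189, 228] [124, 177, 217]; 2 [133, 189, 228] [124, 177, 217]; 3 [136, 192, 231] [127, 180, 221]; 4 [136, 193, 231] [127, 181, 222]; 5 [140, 199, 234] [130, 187, 227]; 6 [133, 190, 229] [123, 177, 218]; 7 [138, 195, 232] [128, 183, 224]; 8 [136, 193, 231] [126, 181, 222]; 9 [137, 195, 232] [127, 183, 224]; 10 [132, 188, 228] [123, 177, 217]; 11 [129, 184, 225] [120, 172, 212]; scene 5.548437211452051
```

```bash
python3 - <<'E'
from a import *
m=camera_model("wrist");H=np.array(m["hand_eye"]);Kw=np.array(m["K"])
f=grab_frame("wrist").copy();i=np.linalg.inv(H)
for z,col in((-.03,(255,0,0)),(0,(0,255,0)),(.022,(0,0,255))):
    for y in(-.03,.03):
        q=Kw@(i@[0,y,z,1])[:3];p=(q[:2]/q[2]).round().astype(int);print(z,y,p);cv2.circle(f,tuple(int(v) for v in p),3,col,-1)
cv2.imwrite("pics/w1.png",f)
E
```

```text
-0.03 -0.03 [247 271]
-0.03 0.03 [395 271]
0 -0.03 [260 243]
0 0.03 [383 243]
0.022 -0.03 [267 227]
0.022 0.03 [376 227]
```

View pics/w1.png

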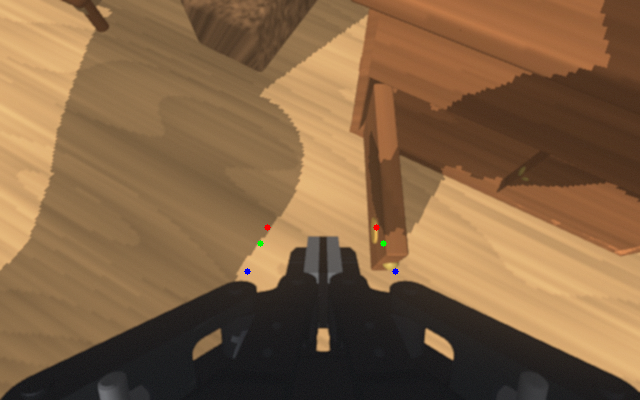

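Wrist view: shut fingertips at (323,237), door end panel at (390,265) just to their right, the chest front behind; the tips look shorter than nominal by some 20 mm, so I'll confirm by contact.

```bash
python3 - <<'E'
from a import *
plan([(door(1.02,.09,.03,.025),55,30),(door(.9,.09,.016,.022),55,28),(door(.75,.09,.012,.022),54,25),(door(.6,.09,.01,.022),52,22),(door(.45,.09,.008,.022),48,18)])
E
```

```text
t 4.83 tip [ 0.4092 -0.1579  0.0623] z [ 0.499  0.267 -0.824] F [0.2 0.7 0.2] j [-1.12, 0.379, 2.276, 0.948, 0.77, -0.845] w 0.0001
[-0.078, 0.029, 0.128] [0.006, 0.003, -0.005] 38.0
[-0.084, 0.127, 0.139] [-0.0, 0.003, 0.004] 52.0
[-0.078, 0.194, 0.145] [-0.01, 0.008, 0.017] 64.0
[-0.066, 0.251, 0.156] [-0.02, 0.019, 0.031] 76.0
[-0.048, 0.301, 0.173] [-0.035, 0.042, 0.047] 88.0
```

Request:
arm_command(translation=[[-0.078, 0.029, 0.128], [-0.084, 0.127, 0.139], [-0.078, 0.194, 0.145], [-0.066, 0.251, 0.156], [-0.048, 0.301, 0.173]], delta_rot=[[0.006, 0.003, -0.005], [0, 0.003, 0.004], [-0.01, 0.008, 0.017], [-0.02, 0.019, 0.031], [-0.035, 0.042, 0.047]], gripper=[0, 0, 0, 0, 0])

```text
clock: 5.45
tool_pos: [0.4479, -0.2238, 0.0377]
eef_rot: [-2.796, -0.444, -1.078]
contact_force: [0.6, 1.3, -0.3]
gripper_width: 0.0002
gripper_force: 0.1
```

```bash
python3 - <<'E'
from a import *
grab_frame("top");g=grab_frame("scene")
plan([(door(.35,.09,.005,.022),46,16),(door(.25,.09,.005,.022),45,15),(door(.15,.09,.004,.022),45,15),(door(.08,.09,.003,.022),45,15)])
f=grab_frame("wrist");cv2.imwrite("pics/w2.png",f)
E
```

```text
t 5.55 tip [ 0.4605 -0.2184  0.02  ] z [ 0.637  0.209 -0.742] F [-0.7  0.  -0.1] j [-1.177, 0.601, 2.26, 1.341, 0.756, -1.151] w -0.0002
[0.03, 0.032, 0.019] [-0.008, 0.011, 0.007] 12.0
[0.05, 0.053, 0.038] [-0.012, 0.016, 0.011] 21.0
[0.075, 0.074, 0.061] [-0.012, 0.016, 0.011] 30.0
[0.095, 0.087, 0.078] [-0.012, 0.016, 0.011] 38.0
```

View pics/w2.png

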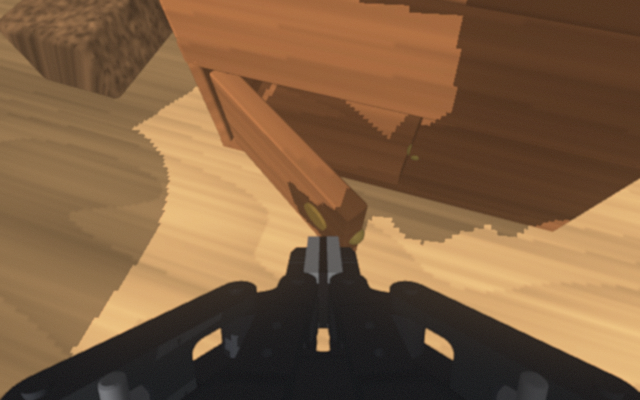

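```bash
python3 - <<'E'
from a import *
plan([(door(.5,.088,.004,.03),46,16),(door(.4,.088,.003,.03),45,15),(door(.3,.088,.003,.03),45,15),(door(.22,.088,.003,.03),45,15),(door(.16,.088,.003,.03),45,15)],0)
E
```

```text
t 5.6 tip [ 0.4462 -0.2224  0.0365] z [ 0.635  0.211 -0.743] F [-0.4  1.1 -0.3] j [-1.176, 0.6, 2.26, 1.337, 0.756, -1.148] w 0.0001
[0.032, -0.003, 0.064] [-0.009, 0.011, 0.007] 18.0
[0.053, 0.024, 0.082] [-0.013, 0.017, 0.011] 25.0
[0.073, 0.047, 0.1] [-0.013, 0.017, 0.011] 33.0
[0.09, 0.063, 0.116] [-0.013, 0.017, 0.011] 40.0
[0.104, 0.073, 0.128] [-0.013, 0.017, 0.011] 45.0
```

Request:
arm_command(translation=[[0.032, 0.0, 0.064], [0.053, 0.024, 0.082], [0.073, 0.047, 0.1], [0.09, 0.063, 0.116], [0.104, 0.073, 0.128]], delta_rot=[[-0.009, 0.011, 0.007], [-0.013, 0.017, 0.011], [-0.013, 0.017, 0.011], [-0.013, 0.017, 0.011], [-0.013, 0.017, 0.011]], gripper=[0, 0, 0, 0, 0])

```text
clock: 6.22
tool_pos: [0.4918, -0.2277, 0.0306]
eef_rot: [-2.79, -0.371, -1.16]
contact_force: [-0.6, -1.0, -0.3]
gripper_width: -0.0003
gripper_force: 0.1
```

```bash
python3 - <<'E'
from a import *
grab_frame("wrist")
f=grab_frame("wrist");cv2.imwrite("pics/w3.png",f)
plan([(door(.1,.088,.00,.03),45,15),(door(.05,.088,.00,.03),45,15),(door(.0,.088,.00,.03),45,15)],0)
E
```

```text
t 6.33 tip [ 0.4918 -0.2276  0.0306] z [ 0.685  0.182 -0.705] F [ 0.5 -0.2 -0.8] j [-1.103, 0.656, 2.242, 1.531, 0.767, -1.23] w 0.0001
[0.017, 0.01, 0.02] [0.001, -0.001, 0.001] 7.0
[0.029, 0.015, 0.032] [0.001, -0.001, 0.001] 11.0
[0.041, 0.02, 0.044] [0.001, -0.001, 0.001] 16.0
```

View pics/w3.png

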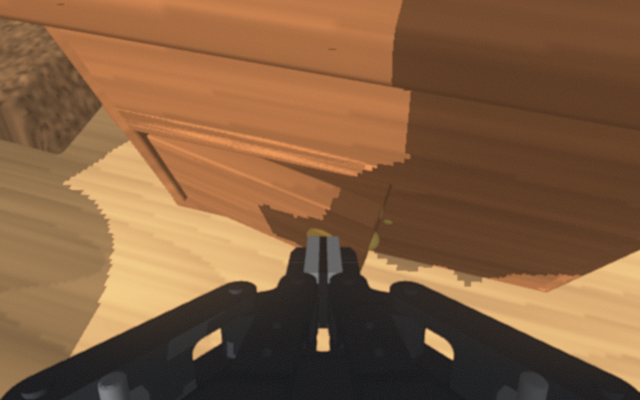

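Door is nearly shut now, gap still visible at the right edge (px 385,220). Continue pushing.

Request:
arm_command(translation=[[0.017, 0.01, 0.02], [0.023, 0.012, 0.026], [0.029, 0.015, 0.032]], delta_rot=[[0, 0, 0], [0, 0, 0], [0, 0, 0]], gripper=[0, 0, 0])

```text
clock: 6.7
tool_pos: [0.5022, -0.2282, 0.0294]
eef_rot: [-2.79, -0.368, -1.158]
contact_force: [-5.7, -1.5, 2.9]
gripper_width: 0.0002
gripper_force: 2.9
```

Request:
arm_command(translation=[[0.006, 0.003, 0.006], [0.012, 0.005, 0.012], [0.012, 0.005, 0.012]], delta_rot=[[0, 0, 0], [0, 0, 0], [0, 0, 0]], gripper=[0, 0, 0])

```text
clock: 7.08
tool_pos: [0.5072, -0.2281, 0.0298]
eef_rot: [-2.789, -0.369, -1.16]
contact_force: [-0.1, -0.5, 0.5]
gripper_width: 0.0003
gripper_force: 0.0
```

Request:
arm_command(translation=[[0.007, 0.001, 0.007], [0.014, 0.002, 0.014], [0.014, 0.002, 0.014]], delta_rot=[[0, 0, 0], [0, 0, 0], [0, 0, 0]], gripper=[0, 0, 0])

```text
clock: 7.45
tool_pos: [0.5106, -0.2277, 0.0292]
eef_rot: [-2.792, -0.367, -1.156]
contact_force: [-14.4, -4.4, 7.2]
gripper_width: -0.0
gripper_force: 7.3
```

Catch force peaked (5.7 N) then vanished as it snapped in, and the door then bore 14 N: shut. Now back off and get under the lip.

```bash
cat >> a.py <<'E'
A=-.008
def lidtip(deg,y=-.235,pen=0.):
    t=np.radians(deg);h=np.array([CH[0]+.08,.14])
    if deg<=45: p=h+.185*np.array([-np.cos(t),np.sin(t)])+[.017,-.0325]
    else: p=h+.15*np.array([-np.cos(t),np.sin(t)])-.0078
    return [p[0],y,p[1]+pen]
E
python3 - <<'E'
from a import *
f=np.array(lidtip(0))-[0,0,.005];zz=Rt(45,15)[:,2];print(f)
plan([([.455,-.245,.04],45,15),(f-.05*zz,45,15),(f-.02*zz,45,15),(f,45,15)],A)
for d in(0,20,45,70,90,100): print(d,lidtip(d));scan(lidtip(d),(45,),(15,),A)
E
```

```text
[ 0.4997 -0.235   0.1025]
t 7.45 tip [ 0.5052 -0.2291  0.0348] z [ 0.683  0.181 -0.708] F [-14.4  -4.4   7.2] j [-1.057, 0.658, 2.215, 1.548, 0.753, -1.189] w -0.0
[-0.134, 0.01, -0.163] [0.001, 0.0, 0.0] 53.0
[0.172, 0.018, -0.411] [0.001, 0.0, 0.0] 111.0
[0.172, 0.018, -0.291] [0.001, 0.0, 0.0] 85.0
[0.172, 0.018, -0.211] [0.001, 0.0, 0.0] 68.0
0 [np.float64(0.4997), -0.235, np.float64(0.10750000000000001)]
45 [(15, -1.08, 0.47, 2.18, 1.3, 0.79, -0.88)]
20 [np.float64(0.5108568651546069), -0.235, np.float64(0.17077372651524872)]
45 [(15, -1.05, 0.33, 2.12, 1.14, 0.85, -0.61)]
45 [np.float64(0.5538852454804887), -0.235, np.float64(0.2383147545195113)]
45 [(15, -0.96, 0.24, 1.99, 1.02, 0.9, -0.32)]
70 [np.float64(0.6085969785011496), -0.235, np.float64(0.2731538931178863)]
45 [(15, -0.86, 0.24, 1.87, 0.96, 0.89, -0.13)]
90 [np.float64(0.6598999999999999), -0.235, np.float64(0.28220000000000006)]
45 [(15, -0.79, 0.28, 1.78, 0.93, 0.87, -0.03)]
100 [np.float64(0.6859472266500395), -0.235, np.float64(0.2799211629518312)]
45 [(15, -0.75, 0.31, 1.74, 0.92, 0.85, 0.01)]
```

Request:
arm_command(translation=[[-0.134, 0.01, -0.163], [-0.134, 0.01, -0.25], [0.04, 0.014, -0.35], [0.172, 0.018, -0.44], [0.172, 0.018, -0.44]], delta_rot=[[0, 0, 0], [0, 0, 0], [0, 0, 0], [0, 0, 0], [0, 0, 0]], gripper=[0, 0, 0, 0, 0])

```text
clock: 8.07
tool_pos: [0.468, -0.2447, 0.1404]
eef_rot: [-2.792, -0.375, -1.164]
contact_force: [-0.2, 0.2, -0.4]
gripper_width: -0.0005
gripper_force: 0.0
```

```bash
python3 - <<'E'
from a import *
f=np.array(lidtip(0))-[0,0,.005];zz=Rt(45,15)[:,2]
plan([(f-.03*zz,45,15),(f,45,15),(lidtip(3),45,15),(lidtip(10),45,15)],A)
f=grab_frame("wrist");f2=grab_frame("scene")
g=np.hstack([cv2.resize(f,(400,250)),cv2.resize(f2[150:275,190:390],(400,250))]);cv2.imwrite("pics/l1.png",g)
E
```

```text
t 8.07 tip [ 0.4625 -0.2461  0.146 ] z [ 0.687  0.179 -0.705] F [-0.2  0.2 -0.4] j [-1.182, 0.372, 2.186, 1.156, 0.877, -0.791] w -0.0005
[-0.014, -0.005, 0.113] [0.001, -0.001, 0.002] 28.0
[-0.014, -0.006, 0.233] [0.001, -0.001, 0.002] 58.0
[0.028, -0.005, 0.192] [0.001, -0.001, 0.002] 49.0
[0.099, -0.002, 0.136] [0.001, -0.001, 0.002] 42.0
```

View pics/l1.png

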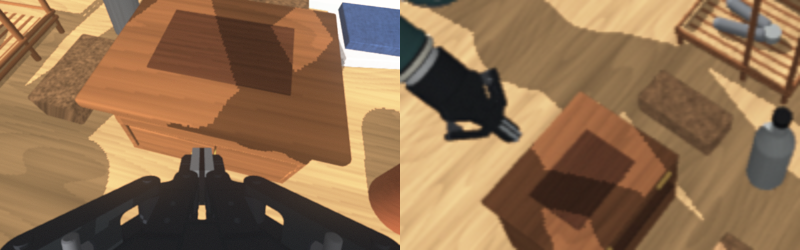

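Left: fingertips just in front of the lip at its middle; right confirms. Insert and begin to lift.

Request:
arm_command(translation=[[-0.02, -0.005, 0.113], [-0.018, -0.006, 0.233], [0.005, -0.006, 0.22], [0.028, -0.005, 0.192], [0.063, -0.003, 0.165]], delta_rot=[[0, 0, 0], [0, 0, 0], [0, 0, 0], [0, 0, 0], [0, 0, 0]], gripper=[0, 0, 0, 0, 0])

```text
clock: 8.8
tool_pos: [0.5044, -0.2318, 0.1201]
eef_rot: [-2.789, -0.369, -1.157]
contact_force: [-3.2, 1.6, -1.3]
gripper_width: 0.0001
gripper_force: 1.6
```

```bash
python3 - <<'E'
from a import *
plan([(lidtip(d),45,15) for d in (13,21,29,37,45)],A)
E
```

```text
t 8.8 tip [ 0.499  -0.2333  0.1257] z [ 0.683  0.183 -0.707] F [-3.2  1.6 -1.3] j [-1.078, 0.428, 2.173, 1.256, 0.81, -0.809] w 0.0001
[0.08, 0.012, -0.052] [-0.0, -0.0, 0.0] 24.0
[0.17, 0.02, -0.101] [-0.0, -0.0, 0.0] 50.0
[0.266, 0.032, -0.138] [-0.0, -0.0, 0.0] 75.0
[0.366, 0.046, -0.161] [-0.0, -0.0, 0.0] 101.0
[0.467, 0.064, -0.169] [-0.0, -0.0, 0.0] 125.0
```

Request:
arm_command(translation=[[0.08, 0.012, -0.052], [0.17, 0.02, -0.101], [0.266, 0.032, -0.138], [0.366, 0.046, -0.161], [0.467, 0.064, -0.169]], delta_rot=[[0, 0, 0], [0, 0, 0], [0, 0, 0], [0, 0, 0], [0, 0, 0]], gripper=[0, 0, 0, 0, 0])

```text
clock: 9.43
tool_pos: [0.5593, -0.2341, 0.2339]
eef_rot: [-2.791, -0.369, -1.158]
contact_force: [-0.2, 0.4, -3.1]
gripper_width: 0.0001
gripper_force: 1.0
```

```bash
python3 - <<'E'
from a import *
plan([(lidtip(d),45,15) for d in (55,65,75,85,93)],A)
grab_frame("scene")
s=silhouettes("lid","scene")[0]["pixels"]
def lidbox(d):
    P=box(-.185,0,-.112,.112,0,.012);t=np.radians(d);return P@R.from_euler('y',t).as_matrix().T+[.08,0,.14]
m=hullof(s)
for d in range(0,115,10):
    a=hullmask(place(lidbox(d),CH),"scene");print(d,round(np.minimum(a,m).sum()/np.maximum(a,m).sum(),2),end=" ")
E
```

```text
t 9.43 tip [ 0.5538 -0.2356  0.2395] z [ 0.684  0.181 -0.706] F [-0.2  0.4 -3.1] j [-0.963, 0.237, 1.991, 1.017, 0.898, -0.318] w 0.0001
[0.099, 0.019, 0.011] [0.001, -0.0, 0.001] 25.0
[0.198, 0.042, 0.036] [0.001, -0.0, 0.001] 51.0
[0.29, 0.068, 0.078] [0.001, -0.0, 0.001] 77.0
[0.373, 0.094, 0.136] [0.001, -0.0, 0.001] 102.0
[0.431, 0.116, 0.192] [0.001, -0.0, 0.001] 122.0
0 0.79 10 0.78 20 0.8 30 0.85 40 0.92 50 0.95 60 0.81 70 0.65 80 0.48 90 0.3 100 0.12 110 0.04
```

Lid is at about 46°, as planned.

Request:
arm_command(translation=[[0.099, 0.019, 0.011], [0.198, 0.042, 0.036], [0.29, 0.068, 0.078], [0.373, 0.094, 0.136], [0.431, 0.116, 0.192]], delta_rot=[[0, 0, 0], [0, 0, 0], [0, 0, 0], [0, 0, 0], [0, 0, 0]], gripper=[0, 0, 0, 0, 0])

```text
clock: 10.15
tool_pos: [0.6741, -0.2341, 0.2749]
eef_rot: [-2.79, -0.369, -1.159]
contact_force: [-0.5, -0.6, 0.4]
gripper_width: -0.0001
gripper_force: 0.2
```

```bash
cat >> a.py <<'E'
def lidbox(d):
    P=box(-.185,0,-.112,.112,0,.012);t=np.radians(d);return P@R.from_euler('y',t).as_matrix().T+[.08,0,.14]
def lidangle(cams=("scene",)):
    for c in cams:
        grab_frame(c);q=silhouettes("lid",c)
        if not q: print("no lid",c);continue
        m=hullof(q[0]["pixels"]);print("lid",c,round(q[0]["confidence"],2),end=" ")
        for d in range(30,116,5):
            a=hullmask(place(lidbox(d),CH),c);print(d,round(np.minimum(a,m).sum()/np.maximum(a,m).sum(),2),end=" ")
        print()
E
python3 - <<'E'
from a import *
plan([(lidtip(d),45,15) for d in (95,98,101,104)],A)
lidangle()
E
```

```text
t 10.15 tip [ 0.6686 -0.2356  0.2806] z [ 0.685  0.181 -0.706] F [-0.5 -0.6  0.4] j [-0.774, 0.294, 1.77, 0.934, 0.858, -0.025] w -0.0001
[0.015, 0.002, 0.009] [0.001, -0.0, 0.001] 5.0
[0.034, 0.01, 0.033] [0.001, -0.0, 0.001] 12.0
[0.052, 0.018, 0.058] [0.001, -0.0, 0.001] 20.0
[0.068, 0.026, 0.084] [0.001, -0.0, 0.001] 28.0
lid scene 0.55 30 0.22 35 0.23 40 0.24 45 0.25 50 0.26 55 0.28 60 0.31 65 0.34 70 0.37 75 0.43 80 0.51 85 0.63 90 0.85 95 0.74 100 0.41 105 0.18 110 0.14 115 0.12
```

Request:
arm_command(translation=[[0.015, 0.002, 0.009], [0.034, 0.01, 0.033], [0.052, 0.018, 0.058], [0.06, 0.022, 0.07], [0.06, 0.022, 0.07]], delta_rot=[[0, 0, 0], [0, 0, 0], [0, 0, 0], [0, 0, 0], [0, 0, 0]], gripper=[0, 0, 0, 0, 0])

```text
clock: 10.88
tool_pos: [0.6981, -0.233, 0.2731]
eef_rot: [-2.789, -0.369, -1.159]
contact_force: [0.1, 0.4, 0.2]
gripper_width: 0.0
gripper_force: 0.0
```

```bash
python3 - <<'E'
from a import *
lidangle(("scene","top"))
zz=Rt(45,15)[:,2];t=np.array(lidtip(102))
plan([(t-zz*.1,45,15),(t-zz*.2,45,15)],A)
E
```

```text
lid scene 0.75 30 0.01 35 0.02 40 0.02 45 0.03 50 0.03 55 0.04 60 0.04 65 0.05 70 0.06 75 0.07 80 0.08 85 0.1 90 0.12 95 0.16 100 0.25 105 0.69 110 0.52 115 0.33 
lid top 0.81 30 0.01 35 0.02 40 0.02 45 0.02 50 0.02 55 0.03 60 0.03 65 0.03 70 0.04 75 0.05 80 0.1 85 0.23 90 0.39 95 0.54 100 0.71 105 0.86 110 0.78 115 0.7 
t 11.07 tip [ 0.6923 -0.2345  0.2789] z [ 0.685  0.182 -0.706] F [ 0.3 -0.1 -0.7] j [-0.741, 0.321, 1.733, 0.928, 0.842, 0.007] w 0.0002
[-0.003, 0.001, -0.404] [0.0, -0.001, 0.001] 101.0
[-0.002, 0.002, -0.804] [0.0, -0.001, 0.001] 201.0
```

```bash
python3 - <<'E'
from a import *
grab_frame("top");TW=[.594,.262,.03]
s=[d for d in silhouettes("holder","top") if abs(d["position"][1]-199)<12][0]["pixels"].astype(float)
occ=hullmask(place(box(-.004,.12,-.14,.14,.25,.285),TW),"top")>.05
an=np.linspace(0,6.28,40,endpoint=False);cy=np.array([[.031*np.cos(a),.031*np.sin(a),z] for a in an for z in(.03,.105)])
def f(p):
    a=hullmask(cy+[p[0],p[1],0],"top");a[occ]=0;m=s.copy();m[occ]=0
    return 1-np.minimum(a,m).sum()/np.maximum(a,m).sum()
r=minimize(f,[.588,.312],method="Nelder-Mead",options=dict(initial_simplex=[[.588,.312],[.6,.312],[.588,.322]]));print(r.x,r.fun)
h=[*r.x,.08]
for y in(-15,0,15,28,40): print(y);scan(h,(30,40,50,60),(y,),-.03)
for y in(-5,15): print("place");scan([.6,-.24,.14],(40,50,60),(y,),-.03)
for q in("squeezer","glass_bowl","mala_box"):
  for d in search_frame(q,"top")[:1]: print(q,d["position"],ray(d["position"],"top",.05))
E
```

```text
[0.59246291 0.31849798] 0.05179261311372507
-15
30 []
40 []
50 []
60 []
0
30 [(0, 0.68, 0.77, 2.13, 3.94, 0.87, -1.77)]
40 [(0, 0.63, 0.66, 2.07, 4.11, 0.58, -2.02)]
50 []
60 [(0, 0.52, 0.55, 1.88, -0.8, 0.36, 2.8)]
15
30 [(15, 0.5, 0.78, 2.24, 3.4, 0.92, -1.61)]
40 [(15, 0.48, 0.64, 2.16, 3.46, 0.54, -1.71)]
50 [(15, 0.46, 0.56, 2.05, 3.81, 0.2, -2.08)]
60 []
28
30 [(28, 0.31, 0.78, 2.27, 2.95, 0.96, -1.55)]
40 [(28, 0.32, 0.64, 2.18, 2.9, 0.56, -1.47)]
50 [(28, 0.34, 0.56, 2.07, 2.65, 0.2, -1.2)]
60 []
40
30 [(40, 0.14, 0.78, 2.24, 2.54, 0.95, -1.49)]
40 [(40, 0.19, 0.64, 2.16, 2.41, 0.6, -1.28)]
50 [(40, 0.24, 0.56, 2.05, 1.95, 0.31, -0.76)]
60 [(40, 0.28, 0.53, 1.93, 0.8, 0.28, 0.42)]
place
40 [(-5, -0.76, 0.49, 2.17, 2.03, 0.56, -1.01)]
50 [(-5, -0.69, 0.42, 2.06, 1.43, 0.38, -0.34)]
60 [(-5, -0.63, 0.4, 1.93, 0.67, 0.43, 0.47)]
place
40 [(15, -0.9, 0.53, 2.03, 1.44, 0.79, -0.79)]
50 [(15, -0.81, 0.47, 1.95, 1.12, 0.68, -0.39)]
60 [(15, -0.72, 0.44, 1.86, 0.73, 0.67, 0.04)]
squeezer [236.1, 207.9] [0.56801508 0.19519368 0.05      ]
glass_bowl [219.4, 165.2] [0.7159382  0.25755091 0.05      ]
mala_box [173.5, 172.0] [0.69076705 0.41376775 0.05      ]
```

Request:
arm_command(translation=[[0, 0, -0.2], [0, 0, -0.4], [0, 0, -0.6], [0, 0, -0.8], [0, 0, -0.85]], delta_rot=[[0, 0, 0], [0, 0, 0], [0, 0, 0], [0, 0, 0], [0, 0, 0]], gripper=[0, 0, 0.5, 1, 1])

```text
clock: 11.95
tool_pos: [0.5517, -0.2732, 0.4261]
eef_rot: [-2.793, -0.369, -1.164]
contact_force: [-0.0, -0.5, -1.4]
gripper_width: 0.0544
gripper_force: 0.0
```

```bash
python3 - <<'E'
from a import *
h=np.array([.5925,.3185,.08]);zz=Rt(45,35)[:,2]
M=[([.46,-.06,.38],45,22),([.46,.1,.34],45,30),(h-.13*zz,45,35)]
for p,e,y in M: scan(p,(e,),(y,),-.03)
plan(M,-.03)
E
```

```text
45 [(22, -0.85, -0.19, 2.06, 0.83, 1.13, 0.02)]
45 [(30, -0.39, -0.2, 2.17, 0.86, 0.83, 0.16)]
45 [(35, 0.16, 0.31, 2.26, 2.03, 0.35, -0.81)]
t 11.95 tip [ 0.531  -0.2786  0.4472] z [ 0.687  0.178 -0.705] F [-0.  -0.5 -1.4] j [-1.028, 0.049, 1.679, 0.797, 1.255, 0.082] w 0.0544
[-0.222, -0.931, 0.149] [0.029, -0.001, -0.026] 242.0
[-0.218, -1.562, 0.374] [0.061, -0.001, -0.058] 405.0
[-0.418, -2.155, 1.121] [0.081, -0.001, -0.077] 616.0
```

Request:
arm_command(translation=[[-0.05, -0.2, 0.03], [-0.1, -0.42, 0.06], [-0.16, -0.65, 0.1], [-0.222, -0.93, 0.15], [-0.222, -0.93, 0.15]], delta_rot=[[0.006, 0, -0.006], [0.012, 0, -0.012], [0.02, 0, -0.018], [0.029, 0, -0.026], [0.029, 0, -0.026]], gripper=[1, 1, 1, 1, 1])

```text
clock: 12.58
tool_pos: [0.4777, -0.0461, 0.3542]
eef_rot: [-2.716, -0.528, -1.123]
contact_force: [0.4, -0.6, -0.2]
gripper_width: 0.0853
gripper_force: 0.0
```

```bash
python3 - <<'E'
from a import *
h=np.array([.5925,.3185,.08]);zz=Rt(45,35)[:,2]
plan([([.46,.1,.34],45,30),([.47,.18,.28],45,35),(h-.13*zz,45,35)],-.03)
lidangle(("top",))
E
```

```text
t 12.57 tip [ 0.4581 -0.0543  0.3754] z [ 0.652  0.273 -0.707] F [ 0.4 -0.6 -0.2] j [-0.847, -0.19, 2.072, 0.838, 1.123, 0.012] w 0.0853
[0.066, -0.578, 0.273] [0.029, -0.0, -0.033] 161.0
[0.005, -0.864, 0.556] [0.048, -0.0, -0.052] 257.0
[-0.087, -1.107, 1.078] [0.048, -0.0, -0.052] 387.0
lid top 0.9 30 0.02 35 0.03 40 0.03 45 0.04 50 0.04 55 0.05 60 0.05 65 0.06 70 0.07 75 0.08 80 0.16 85 0.31 90 0.47 95 0.63 100 0.79 105 0.95 110 0.87 115 0.77
```

Request:
arm_command(translation=[[0.02, -0.2, 0.09], [0.04, -0.4, 0.18], [0.06, -0.58, 0.28], [0.04, -0.72, 0.42], [0.005, -0.864, 0.556]], delta_rot=[[0.01, 0, -0.01], [0.02, 0, -0.02], [0.03, 0, -0.033], [0.04, 0, -0.043], [0.048, 0, -0.052]], gripper=[1, 1, 1, 1, 1])

```text
clock: 13.3
tool_pos: [0.494, 0.1874, 0.2613]
eef_rot: [-2.586, -0.813, -1.082]
contact_force: [2.2, 0.6, 0.3]
gripper_width: 0.0854
gripper_force: 0.0
```

```bash
python3 - <<'E'
from a import *
h=np.array([.5925,.3185,.08]);zz=Rt(45,35)[:,2]
plan([(h-.13*zz,45,35)],-.03)
E
```

```text
t 13.3 tip [0.4764 0.1754 0.2825] z [ 0.587  0.4   -0.704] F [2.2 0.6 0.3] j [-0.135, -0.043, 2.236, 1.063, 0.574, 0.009] w 0.0854
[-0.074, -0.209, 0.551] [0.003, -0.001, 0.001] 149.0
```

Request:
arm_command(translation=[[-0.02, -0.06, 0.15], [-0.04, -0.12, 0.3], [-0.06, -0.17, 0.43], [-0.074, -0.209, 0.55], [-0.074, -0.209, 0.55]], delta_rot=[[0, 0, 0], [0, 0, 0], [0, 0, 0], [0, 0, 0], [0, 0, 0]], gripper=[1, 1, 1, 1, 1])

```text
clock: 13.92
tool_pos: [0.5324, 0.2783, 0.148]
eef_rot: [-2.588, -0.81, -1.072]
contact_force: [-0.9, -1.1, 0.3]
gripper_width: 0.0852
gripper_force: 0.0
```

```bash
python3 - <<'E'
from a import *
h=np.array([.5925,.3185,.08]);zz=Rt(45,35)[:,2]
grab_frame("top")
plan([(h-.06*zz,45,35)],-.03)
f=grab_frame("wrist").copy();o=get_obs()
T=np.eye(4);T[:3,:3]=R.from_rotvec(o["eef_rot"]).as_matrix();T[:3,3]=o["tool_pos"]
m=camera_model("wrist");W=T@np.array(m["hand_eye"]);Kw=np.array(m["K"])
def pw(P): q=(np.asarray(P)-W[:3,3])@W[:3,:3]@Kw.T;return q[:,:2]/q[:,2:]
s=silhouettes("holder","wrist")
for d in s: y,x=np.nonzero(d["pixels"]);print(np.round(d["position"]),round(d["confidence"],2),x.min(),x.max(),y.min(),y.max())
an=np.linspace(0,6.28,40)
for z in(.03,.105):
    c=pw([[h[0]+.031*np.cos(a),h[1]+.031*np.sin(a),z] for a in an]);print(z,c.min(0),c.max(0))
    cv2.polylines(f,[c.round().astype(np.int32)],True,(0,0,255))
cv2.imwrite("pics/w4.png",f)
E
```

```text
t 13.97 tip [0.5144 0.266  0.17  ] z [ 0.583  0.401 -0.707] F [-0.3  0.2  0.1] j [0.172, 0.311, 2.267, 2.084, 0.345, -0.859] w 0.0856
[0.012, 0.005, 0.281] [0.002, 0.0, -0.0] 70.0
[328. 188.] 0.91 283 370 138 249
[ 47. 301.] 0.84 0 123 276 352
0.03 [288.2096938  188.54014697] [356.96425435 250.21880924]
0.105 [279.44605438 136.79602719] [366.64619364 209.05077903]
```

View pics/w4.png

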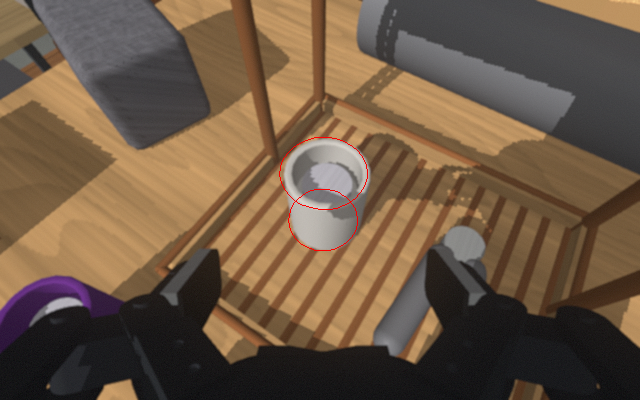

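Holder's ring spans cols 283–370; my predicted ring is ~3 px left, so shift 2.5 mm. The open fingers flank it; the squeezer is clear to the right.

```bash
python3 - <<'E'
from a import *
m=camera_model("wrist");H=np.linalg.inv(m["hand_eye"]);Kw=np.array(m["K"])
for x in(.011,-.011):
  for z in(-.04,-.03,-.02,-.01,0,.01):
    q=Kw@(H@[x,-.0425,z,1])[:3];print(x,z,(q[:2]/q[2]).round())
q=[ (Kw@(H@[.011,-.0005,z,1])[:3]) for z in(-.02,-.01,0)];print([ (a[:2]/a[2]).round() for a in q])
h=np.array([.594,.3165,.08]);zz=Rt(45,35)[:,2]
plan([(h-.06*zz,45,35),(h-.03*zz,45,35),(h,45,35)],-.03)
E
```

```text
0.011 -0.04 [206. 257.]
0.011 -0.03 [214. 246.]
0.011 -0.02 [221. 237.]
0.011 -0.01 [228. 228.]
0.011 0 [233. 221.]
0.011 0.01 [238. 215.]
-0.011 -0.04 [211. 309.]
-0.011 -0.03 [219. 295.]
-0.011 -0.02 [225. 283.]
-0.011 -0.01 [231. 272.]
-0.011 0 [236. 263.]
-0.011 0.01 [241. 255.]
[array([320., 236.]), array([320., 228.]), array([320., 221.])]
t 14.07 tip [0.514  0.2654 0.1716] z [ 0.584  0.401 -0.706] F [-0.3  0.   0.1] j [0.171, 0.307, 2.269, 2.082, 0.345, -0.858] w 0.0853
[0.008, 0.013, 0.287] [0.002, -0.001, 0.0] 72.0
[0.008, 0.012, 0.407] [0.002, -0.001, 0.0] 102.0
[0.008, 0.012, 0.527] [0.002, -0.001, 0.0] 132.0
```

```bash
python3 - <<'E'
from a import *
h=np.array([.594,.3165,.083]);zz=Rt(45,35)[:,2]
scan(h,(45,),(35,),-.042)
plan([(h-.06*zz,45,35),(h-.03*zz,45,35),(h,45,35)],-.042)
E
```

```text
45 [(35, 0.26, 0.61, 2.11, 2.48, 0.41, -1.2)]
t 14.07 tip [0.507  0.2606 0.1801] z [ 0.584  0.401 -0.706] F [-0.3  0.   0.1] j [0.171, 0.307, 2.269, 2.082, 0.345, -0.858] w 0.0853
[0.017, 0.013, 0.327] [0.002, -0.001, 0.0] 82.0
[0.016, 0.012, 0.447] [0.002, -0.001, 0.0] 112.0
[0.016, 0.011, 0.567] [0.002, -0.001, 0.0] 142.0
```

Request:
arm_command(translation=[[0.016, 0.012, 0.16], [0.016, 0.012, 0.3], [0.016, 0.012, 0.42], [0.016, 0.012, 0.52], [0.016, 0.012, 0.567]], delta_rot=[[0, 0, 0], [0, 0, 0], [0, 0, 0], [0, 0, 0], [0, 0, 0]], gripper=[1, 1, 1, 1, 1])

```text
clock: 14.7
tool_pos: [0.6192, 0.3336, 0.0538]
eef_rot: [-2.585, -0.811, -1.079]
contact_force: [0.8, 0.3, 0.4]
gripper_width: 0.0851
gripper_force: 0.0
```

```bash
python3 - <<'E'
from a import *
f=grab_frame("wrist");plan([(np.array([.594,.3165,.083]),45,35)],-.042)
s=silhouettes("holder","wrist")
for d in s: y,x=np.nonzero(d["pixels"]);print(np.round(d["position"]),round(d["confidence"],2),x.min(),x.max(),y.min(),y.max())
cv2.imwrite("pics/w5.png",f)
E
```

```text
t 14.75 tip [0.5949 0.317  0.0829] z [ 0.585  0.401 -0.705] F [ 0.7  0.9 -0.7] j [0.267, 0.612, 2.106, 2.517, 0.408, -1.233] w 0.0851
[-0.003, -0.002, -0.003] [0.002, -0.001, 0.0] 1.0
[322. 274.] 0.67 224 416 191 353
```

Centred (cols 224–416). Close.

Request:
arm_command(translation=[[0, 0, 0], [0, 0, 0], [0, 0, 0], [0, 0, 0], [0, 0, 0]], delta_rot=[[0, 0, 0], [0, 0, 0], [0, 0, 0], [0, 0, 0], [0, 0, 0]], gripper=[0.6, 0.4, 0.4, 0.4, 0.4], newtons=40)

```text
clock: 15.42
tool_pos: [0.6176, 0.3336, 0.0543]
eef_rot: [-2.585, -0.811, -1.079]
contact_force: [-4.7, -3.5, 8.0]
gripper_width: 0.0616
gripper_force: 44.0
```

```bash
python3 - <<'E'
from a import *
h=np.array([.594,.3165,.083])
plan([(h+[0,0,.008],45,35),(h+[0,0,.03],45,35),(h+[-.05,-.02,.05],45,35),(h+[-.1,-.05,.08],45,35),(h+[-.13,-.08,.12],45,35)],-.042)
scan(h+[-.13,-.08,.12],(45,),(35,),-.042)
E
```

```text
t 15.43 tip [0.5931 0.3168 0.0839] z [ 0.585  0.401 -0.704] F [-4.7 -3.5  8. ] j [0.267, 0.609, 2.11, 2.518, 0.409, -1.234] w 0.0616
[0.021, 0.002, -0.018] [0.002, -0.001, 0.0] 7.0
[0.084, 0.003, -0.08] [0.002, -0.001, 0.0] 29.0
[-0.007, -0.045, -0.286] [0.002, -0.001, 0.0] 72.0
[-0.086, -0.06, -0.535] [0.002, -0.001, 0.0] 136.0
[-0.09, -0.029, -0.767] [0.002, -0.001, 0.0] 193.0
45 [(35, 0.1, 0.19, 2.34, 1.86, 0.37, -0.69)]
```

Request:
arm_command(translation=[[0.021, 0.002, -0.018], [0.084, 0.003, -0.08], [0.03, -0.025, -0.2], [-0.03, -0.045, -0.35], [-0.06, -0.055, -0.5]], delta_rot=[[0, 0, 0], [0, 0, 0], [0, 0, 0], [0, 0, 0], [0, 0, 0]], gripper=[0.4, 0.4, 0.4, 0.4, 0.4])

```text
clock: 16.05
tool_pos: [0.5259, 0.288, 0.1301]
eef_rot: [-2.588, -0.812, -1.073]
contact_force: [-0.7, -0.3, -3.1]
gripper_width: 0.0617
gripper_force: 44.4
```

```bash
python3 - <<'E'
from a import *
M=[([.47,.2,.26],45,35),([.47,.1,.33],45,30),([.47,-.1,.34],45,22),([.56,-.23,.30],50,10),([.605,-.235,.2],50,10),([.605,-.235,.14],50,10)]
for p,e,y in M: scan(p,(e,),(y,),-.042)
plan(M[:3],-.042)
f=grab_frame("wrist");s=silhouettes("holder","wrist")
for d in s: y,x=np.nonzero(d["pixels"]);print(np.round(d["position"]),round(d["confidence"],2),x.min(),x.max(),y.min(),y.max())
E
```

```text
45 [(35, -0.03, 0.04, 2.27, 1.24, 0.46, -0.12)]
45 [(30, -0.35, -0.14, 2.18, 0.91, 0.76, 0.11)]
45 [(22, -0.89, -0.06, 2.09, 0.9, 1.05, -0.15)]
50 [(10, -0.82, 0.17, 1.9, 0.82, 0.83, 0.08)]
50 [(10, -0.76, 0.37, 1.93, 1.02, 0.65, -0.15)]
50 [(10, -0.76, 0.48, 1.98, 1.22, 0.58, -0.39)]
t 16.05 tip [0.5014 0.2712 0.1598] z [ 0.582  0.4   -0.708] F [-0.7 -0.3 -3.1] j [0.207, 0.361, 2.288, 2.294, 0.37, -1.051] w 0.0617
[0.095, 0.163, -0.471] [0.002, 0.0, 0.0] 127.0
[0.13, 0.504, -0.829] [-0.018, 0.0, 0.02] 245.0
[-0.169, 1.178, -1.179] [-0.049, 0.0, 0.051] 419.0
[324. 273.] 0.95 228 418 187 350
[ 41. 306.] 0.74 0 116 268 373
```

Request:
arm_command(translation=[[0.05, 0.08, -0.23], [0.095, 0.163, -0.47], [0.105, 0.28, -0.6], [0.12, 0.4, -0.72], [0.13, 0.504, -0.83]], delta_rot=[[0, 0, 0], [0, 0, 0], [-0.006, 0, 0.007], [-0.012, 0, 0.014], [-0.018, 0, 0.02]], gripper=[0.4, 0.4, 0.4, 0.4, 0.4])

```text
clock: 16.77
tool_pos: [0.4998, 0.1471, 0.279]
eef_rot: [-2.641, -0.706, -1.094]
contact_force: [2.2, 0.7, -0.7]
gripper_width: 0.0622
gripper_force: 45.2
```

```bash
python3 - <<'E'
from a import *
M=[([.47,-.0,.36],45,26),([.48,-.13,.34],45,20)]
plan(M[:3],-.042)
E
```

```text
t 16.77 tip [0.474  0.1323 0.3087] z [ 0.613  0.352 -0.707] F [ 2.2  0.7 -0.7] j [-0.222, -0.092, 2.215, 0.969, 0.62, 0.123] w 0.0622
[-0.052, 0.459, -0.342] [-0.015, 0.0, 0.016] 144.0
[-0.269, 0.942, -0.445] [-0.039, -0.0, 0.039] 269.0
```

Request:
arm_command(translation=[[-0.03, 0.2, -0.15], [-0.052, 0.459, -0.342], [-0.12, 0.62, -0.38], [-0.2, 0.78, -0.41], [-0.269, 0.942, -0.445]], delta_rot=[[-0.007, 0, 0.007], [-0.015, 0, 0.016], [-0.023, 0, 0.024], [-0.031, 0, 0.031], [-0.039, 0, 0.039]], gripper=[0.4, 0.4, 0.4, 0.4, 0.4])

```text
clock: 17.4
tool_pos: [0.5082, -0.1214, 0.3092]
eef_rot: [-2.744, -0.481, -1.139]
contact_force: [0.4, 0.3, -1.7]
gripper_width: 0.0619
gripper_force: 45.2
```

```bash
python3 - <<'E'
from a import *
M=[([.57,-.22,.31],45,15),([.6,-.235,.23],45,15)]
for p,e,y in M+[([.6,-.235,.14],45,15)]: scan(p,(e,),(y,),-.042)
plan(M,-.042);lidangle(("top",))
E
```

```text
45 [(15, -0.86, 0.19, 1.91, 0.95, 0.9, -0.11)]
45 [(15, -0.83, 0.35, 1.93, 1.09, 0.79, -0.31)]
45 [(15, -0.83, 0.51, 2.0, 1.33, 0.7, -0.62)]
t 17.4 tip [ 0.4802 -0.1315  0.3389] z [ 0.666  0.24  -0.706] F [ 0.4  0.3 -1.7] j [-0.916, -0.022, 2.061, 0.902, 1.035, -0.151] w 0.0619
[0.071, 0.465, 0.236] [-0.019, -0.001, 0.019] 132.0
[-0.09, 0.562, 0.527] [-0.019, -0.001, 0.019] 194.0
lid top 0.95 30 0.03 35 0.04 40 0.04 45 0.04 50 0.05 55 0.06 60 0.06 65 0.07 70 0.08 75 0.09 80 0.17 85 0.31 90 0.47 95 0.62 100 0.79 105 0.94 110 0.87 115 0.77
```

Request:
arm_command(translation=[[0.02, 0.16, 0.08], [0.05, 0.32, 0.16], [0.071, 0.465, 0.236], [-0.01, 0.52, 0.38], [-0.09, 0.562, 0.527]], delta_rot=[[-0.006, 0, 0.006], [-0.012, 0, 0.012], [-0.019, 0, 0.019], [-0.019, 0, 0.019], [-0.019, 0, 0.019]], gripper=[0.4, 0.4, 0.4, 0.4, 0.4])

```text
clock: 18.12
tool_pos: [0.6304, -0.225, 0.1999]
eef_rot: [-2.787, -0.373, -1.159]
contact_force: [-1.0, 0.3, -2.7]
gripper_width: 0.0616
gripper_force: 45.3
```

```bash
python3 - <<'E'
from a import *
grab_frame("top");grab_frame("wrist")
p=[.6,-.235,0]
plan([([.6,-.235,z],45,15) for z in(.2,.17,.155,.145)],-.042)
o=get_obs();T=np.eye(4);T[:3,:3]=R.from_rotvec(o["eef_rot"]).as_matrix();print(np.degrees(np.arcsin(-T[2,2])),T[2,1])
s=silhouettes("holder","top")
for d in s: y,x=np.nonzero(d["pixels"]);print(np.round(d["position"]),round(d["confidence"],2),x.min(),x.max(),y.min(),y.max())
print(proj([[.6,-.235,.25],[.6,-.235,.176]],"top"))
E
```

```text
t 18.23 tip [ 0.6001 -0.231   0.2257] z [ 0.68   0.189 -0.709] F [-0.8  1.7 -2.7] j [-0.827, 0.357, 1.932, 1.097, 0.784, -0.31] w 0.0615
[-0.075, 0.017, 0.07] [-0.002, 0.001, -0.001] 26.0
[-0.16, 0.018, 0.155] [-0.002, 0.001, -0.001] 56.0
[-0.202, 0.018, 0.197] [-0.002, 0.001, -0.001] 71.0
[-0.23, 0.018, 0.225] [-0.002, 0.001, -0.001] 81.0
45.120963559464116 -0.006224322133160112
[205. 262.] 0.92 191 215 255 273
[367. 184.] 0.83 360 380 179 195
[169. 255.] 0.69 156 183 246 264
[[372.3382868  189.59904756]
 [368.29359124 193.61979941]]
```

Request:
arm_command(translation=[[-0.04, 0.01, 0.035], [-0.08, 0.017, 0.075], [-0.12, 0.018, 0.115], [-0.16, 0.018, 0.155], [-0.202, 0.018, 0.197]], delta_rot=[[0, 0, 0], [0, 0, 0], [0, 0, 0], [0, 0, 0], [0, 0, 0]], gripper=[0.4, 0.4, 0.4, 0.4, 0.4])

```text
clock: 18.9
tool_pos: [0.6306, -0.2295, 0.1325]
eef_rot: [-2.787, -0.373, -1.162]
contact_force: [-0.2, 1.2, -2.6]
gripper_width: 0.0617
gripper_force: 45.6
```

```bash
python3 - <<'E'
from a import *
plan([([.6,-.235,z],45,15) for z in(.149,.145,.142,.139)],-.042)
E
```

```text
t 18.9 tip [ 0.6018 -0.2373  0.162 ] z [ 0.686  0.184 -0.704] F [-0.2  1.2 -2.6] j [-0.834, 0.475, 1.978, 1.269, 0.723, -0.549] w 0.0617
[-0.041, -0.011, 0.033] [-0.0, -0.002, 0.001] 14.0
[-0.052, -0.011, 0.045] [-0.0, -0.002, 0.001] 17.0
[-0.061, -0.011, 0.053] [-0.0, -0.002, 0.001] 20.0
[-0.07, -0.011, 0.062] [-0.0, -0.002, 0.001] 23.0
```

Request:
arm_command(translation=[[-0.005, 0, 0.005], [-0.011, 0, 0.011], [-0.017, 0, 0.017], [-0.022, 0, 0.022], [-0.022, 0, 0.022]], delta_rot=[[0, 0, 0], [0, 0, 0], [0, 0, 0], [0, 0, 0], [0, 0, 0]], gripper=[0.4, 0.4, 0.4, 0.4, 0.4])

```text
clock: 19.52
tool_pos: [0.63, -0.2293, 0.1224]
eef_rot: [-2.786, -0.37, -1.158]
contact_force: [1.0, -0.4, -2.1]
gripper_width: 0.0619
gripper_force: 45.6
```

```bash
python3 - <<'E'
from a import *
plan([([.6,-.235,z],45,15) for z in(.145,.142,.139)],-.042)
E
```

```text
t 19.52 tip [ 0.6013 -0.2371  0.152 ] z [ 0.684  0.185 -0.705] F [ 1.  -0.4 -2.1] j [-0.834, 0.493, 1.983, 1.29, 0.717, -0.578] w 0.0619
[-0.022, -0.009, 0.018] [-0.001, -0.001, 0.001] 7.0
[-0.031, -0.009, 0.026] [-0.001, -0.001, 0.001] 10.0
[-0.039, -0.009, 0.035] [-0.001, -0.001, 0.001] 13.0
```

Request:
arm_command(translation=[[-0.007, 0, 0.007], [-0.014, 0, 0.014], [-0.02, 0, 0.02], [-0.025, 0, 0.025], [-0.028, 0, 0.028]], delta_rot=[[0, 0, 0], [0, 0, 0], [0, 0, 0], [0, 0, 0], [0, 0, 0]], gripper=[0.4, 0.4, 0.4, 0.4, 0.4])

```text
clock: 20.15
tool_pos: [0.63, -0.2293, 0.1123]
eef_rot: [-2.786, -0.37, -1.158]
contact_force: [0.4, -0.1, -1.6]
gripper_width: 0.0617
gripper_force: 45.6
```

Request:
arm_command(translation=[[-0.002, 0, 0.002], [-0.004, 0, 0.004], [-0.004, 0, 0.004]], delta_rot=[[0, 0, 0], [0, 0, 0], [0, 0, 0]], gripper=[0.4, 0.4, 0.4])

```text
clock: 20.52
tool_pos: [0.63, -0.2293, 0.111]
eef_rot: [-2.787, -0.37, -1.158]
contact_force: [-0.6, -0.3, -1.9]
gripper_width: 0.0619
gripper_force: 45.6
```

Request:
arm_command(translation=[[-0.002, 0, 0.002], [-0.004, 0, 0.004], [-0.004, 0, 0.004]], delta_rot=[[0, 0, 0], [0, 0, 0], [0, 0, 0]], gripper=[0.4, 0.4, 0.4])

```text
clock: 20.9
tool_pos: [0.63, -0.2293, 0.1096]
eef_rot: [-2.787, -0.37, -1.158]
contact_force: [-0.6, 0.5, -3.0]
gripper_width: 0.0617
gripper_force: 45.6
```

Request:
arm_command(translation=[[-0.002, 0, 0.002], [-0.004, 0, 0.004], [-0.004, 0, 0.004]], delta_rot=[[0, 0, 0], [0, 0, 0], [0, 0, 0]], gripper=[0.4, 0.4, 0.4])

```text
clock: 21.28
tool_pos: [0.6304, -0.2292, 0.1096]
eef_rot: [-2.785, -0.371, -1.161]
contact_force: [-4.9, 0.8, 8.0]
gripper_width: 0.0617
gripper_force: 46.3
```

Touched down as predicted (z .139). Relax the press and release.

Request:
arm_command(translation=[[0.003, 0, -0.003], [0.003, 0, -0.003], [0.003, 0, -0.003], [0.003, 0, -0.003], [0.003, 0, -0.003]], delta_rot=[[0, 0, 0], [0, 0, 0], [0, 0, 0], [0, 0, 0], [0, 0, 0]], gripper=[0.4, 0.76, 0.85, 1, 1])

```text
clock: 21.9
tool_pos: [0.6301, -0.2293, 0.1092]
eef_rot: [-2.787, -0.37, -1.158]
contact_force: [0.1, -0.9, -0.4]
gripper_width: 0.0854
gripper_force: 0.0
```

```bash
python3 - <<'E'
from a import *
f=grab_frame("wrist");plan([],-.042)
for d in silhouettes("holder","wrist"): y,x=np.nonzero(d["pixels"]);print(np.round(d["position"]),round(d["confidence"],2),x.min(),x.max(),y.min(),y.max())
E
```

```text
t 21.95 tip [ 0.6013 -0.2371  0.1388] z [ 0.684  0.185 -0.705] F [0.5 0.9 1.1] j [-0.834, 0.518, 1.99, 1.327, 0.708, -0.627] w 0.0855
[324. 274.] 0.98 226 417 188 350
[94. 50.] 0.31 24 177 0 138
```

Holder is standing centred between the open fingers. Retreat along the tool axis.

Request:
arm_command(translation=[[0, 0, -0.1], [0, 0, -0.25], [0, 0, -0.45], [0, 0, -0.7], [0, 0, -0.9]], delta_rot=[[0, 0, 0], [0, 0, 0], [0, 0, 0], [0, 0, 0], [0, 0, 0]], gripper=[1, 1, 1, 1, 1])

```text
clock: 22.62
tool_pos: [0.4746, -0.2713, 0.2694]
eef_rot: [-2.788, -0.371, -1.158]
contact_force: [0.2, -0.8, 1.5]
gripper_width: 0.0854
gripper_force: 0.0
```

```bash
python3 - <<'E'
from a import *
lidangle(("top",));plan([],0)
f=grab_frame("wrist");t=grab_frame("top");s=grab_frame("scene")
cv2.imwrite("pics/fin.png",np.vstack([np.hstack([cv2.resize(f,(400,250)),cv2.resize(s[70:320,150:550],(400,250))]),cv2.resize(t[100:300,120:500],(800,421))[:340]]))
E
```

```text
lid top 0.67 30 0.03 35 0.03 40 0.03 45 0.04 50 0.04 55 0.05 60 0.06 65 0.06 70 0.07 75 0.08 80 0.16 85 0.31 90 0.46 95 0.62 100 0.78 105 0.94 110 0.88 115 0.78 
t 22.73 tip [ 0.4749 -0.2739  0.2714] z [ 0.686  0.179 -0.705] F [ 1.2 -1.7  0.6] j [-1.193, 0.149, 1.989, 0.909, 1.102, -0.362] w 0.0854
```

View pics/fin.png

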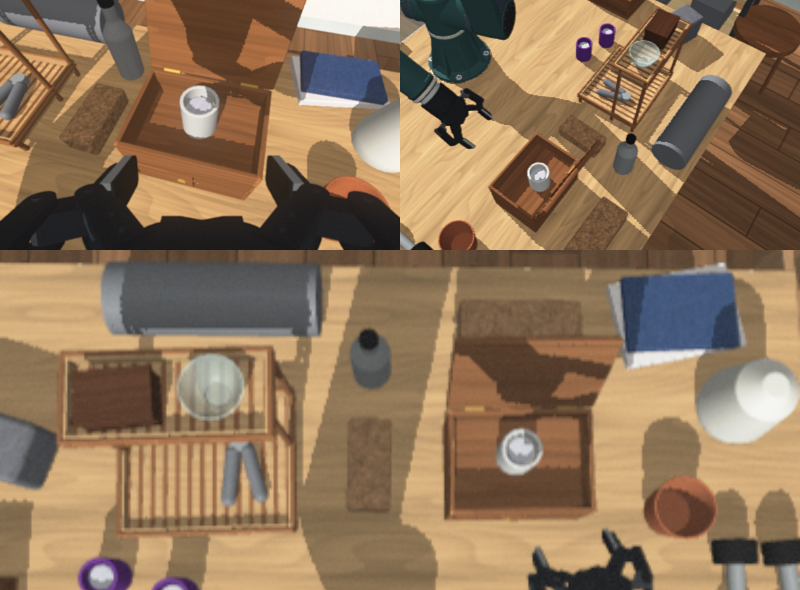

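All three views agree. The holder stands upright in the well (wrist px 200,110), the lid is open on its stop, the door is flush, and nothing else has moved.

```bash
python3 -c "
from workcell import *
print(finish_job())"
```

```text
the job is handed in; nothing more can be done
None
```

The job is handed in: the door was pushed shut and its catch clicked, the lid rests open on its stop, and the white holder stands upright in the chest's top compartment, with nothing else visibly moved and about 23 s on the clock.

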